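# Fish the strainer out of the trimmer's drain well

### The arm

A 6-joint arm with a two-finger parallel gripper is mounted at the origin on the work surface. World frame = base frame: x ahead of the robot, y to its left, z up, the work surface at z = 0. Lengths are in m, angles in degrees, forces in N, time in s.
With the tool pointing down it reaches from about 0.375 to 0.975 m from the base axis. Payload 3.8 kg.
Tool frame: the origin (TCP) lies between the finger pads; the fingertips stand 14 mm ahead of it and the grasp point (between the pads) lies 5 mm behind it; z points along the fingers, y is the line along which they close (so a half turn about z gives the same grasp; the last joint's range is limited). The gripper opens to 88 mm and grips with 3 to 60 N. Pads are 18 mm wide; open, the fingers measure 123 mm over their backs; the gripper's body (75 mm by 187 mm) begins 45 mm behind the grasp point.
Start: joints at [62.229, 15.12, 91.902, -0, 72.978, -2.114], TCP at [0.292, 0.608, 0.253] pointing down, gripper open.
Joint ranges: [-150.88, 150.88], [-54.13, 125.18], [17.81, 147.31], [-75.09, 255.09], [0, 152.58], [-146.25, 146.25]. Speed limits (degrees/s): [147.25, 147.25, 180, 180, 180, 180].

### API

Orientations are given as a 3x3 rotation matrix whose columns are the frame's x, y, z axes.
In Python, from plant import r gives the robot as it stands.
- The arm moves only by the tool send_rows, never from a script. Its argument "plan" is a list of rows, each an object of numbers: "grip": the closure, from 0 (fully open) to 1 (shut); "dx", "dy", "dz": the shift along the tool's x, y, z normalised to -1 to 1, where 1 is 0.04 m; "ax", "ay", "az": the turn, a rotation vector about the tool's x, y, z normalised to -1 to 1, where 1 is 0.1 rad. A call has 1 to 12 rows; each row shifts and turns the commanded pose from where the row before left it, along the tool's axes as they then stand; what a row does not reach is not made up. A row lasts 1/12 s, in which the tool goes at most 41.7 mm and 7.16 degrees, less where a joint would pass 70% of its speed; a pose out of reach is approached as far as the arm can. A call with a number of a shift or a turn outside -1 to 1 is refused whole. A call with a gripper value outside its range is refused whole. The fingers move at their own pace and stop on an object; "force" is the grip in N (left out, the last holds). Time passes only in rows, so rows that do not move let the fingers close. It gives the time, the measured TCP pose, the force, the opening and the grip force at its end, in the units of the state.
- r.read_state(): the state, without advancing time (a new reading comes with each control period).
- r.read_camera(name): name is "scene" or "top"; returns a dict with "image" (420x560x3 uint8, red, green, blue), "K" (3x3 intrinsics, pixels), "k1" (the pictures are not rectified: a ray, as slopes to the right and down, at radius r is drawn at 1 + k1 r^2 times it, then the intrinsics apply), "T" (4x4, takes a point from camera to world coordinates). Camera axes: x right, y up, looking along -z (the intrinsics and any distortion apply to the point x, -y, -z); pixel columns grow to the right and rows downward; lengths in m; the calibration is good to about 2 mm. A picture is of the moment at which its call begins. There is no depth.
- r.close_job(): hands the job in; it is judged then, once.
The state is a dict: "clock": time; "q": joint angles; "joint_velocities": joint speeds; "tau": joint torques, N m; "tcp_pos": TCP position; "tool_rot": TCP orientation; "ft_force": force on the tool from outside, world axes, zero at the start; "moment": the same for the moment, N m; "gripper_width": finger opening in m; "grip_force": force on a finger pad.
Only numpy, scipy, OpenCV 4.12 (cv2) and the standard library are available. Lean on these libraries where they do the work, as an engineer would, in place of code of your own. Each camera call takes 0.05 s, during which the arm holds its last target. There are 200 camera calls.

### The job

Take the pull hook from the tool rack, feel your way down the model trimmer's drain well (the strainer's wire loop stands higher or lower each time), catch the loop and ease the strainer out, gently, without forcing it or levering on the well. Lower it, still on the hook, to stand upright on the drip tray, then unhook and hang the hook back in the slot it came from. Handle the strainer with the hook only, and leave everything else where it is.

Things in the scene. Friction and masses are not known exactly. Their poses are not given: they have to be found in the camera images.
- hook: Pull hook, a 90 g hand tool hanging upright by its collar in one of the rack's two slots. Origin: under the collar, on the shaft's axis; z up, x the way the hook points. Collar plate 4 mm thick, x = -12 to +28, y = -14 to +14 mm: its long end shows the way the hook points. Steel shaft 5 mm in diameter, down the z axis; underside of the hook's foot 105 mm below the origin.
- hook_grip (a point): Middle of the hook's aluminium handle, 34 mm above the hook's origin. The handle is 16 x 16 mm square, sides along the hook's x and y, from 4 to 64 mm above the origin.
- hook_valley (a point): Middle of the hook's valley, on top of its foot: 6 mm along x and 100 mm below the hook's origin. The foot is 5 mm round bar along +x from the shaft; its end, centred 12 mm from the shaft's axis, turns up into a lip 5 mm higher than the valley. So the hook is 10 mm tall over the lip, 17 mm long over all, and the gap between shaft and lip is 7 mm.
- probe: Straight probe in the other slot of the rack: the same collar but a round 14 mm handle and no hook. Not needed; leave it there.
- strainer: Steel strainer, about 200 g, standing on the floor of the drain well: a basket 52 mm in diameter and 22 mm tall, above it a plate with a rigid wire loop. A hook enters the loop along the strainer's x axis, from either side. Origin: centre of the underside, z up. Two spring plungers in the well's sides hold the basket with a drag of about 3 to 8 N over the first 15 mm of its rise.
- strainer_top (a point): Centre of the basket's flat top, 22 mm above the strainer's origin, axes as the strainer's. Over it sits a round plate 48 mm in diameter, 5 mm thick, on a stiff telescopic stem; the plate's top is 5 to 23 mm above this point, differently each time. On the plate stands the loop, 4 mm wire in the y-z plane: legs at y = +-14 mm, level from y = -9 to 9 mm, underside 12 mm above the plate.
- trimmer: Model trimmer, fixed: a white block 100 x 100 x 110 mm with the drain well in its top, and on its +y side a plinth with the chrome wheel guard and hand crank (205 mm high, from 90 to 240 mm from the well's axis). Origin: on the bench under the well's axis; z up.
- well_mouth (a point): Centre of the drain well's mouth, 110 mm above the bench. The well is a round bore 57 mm in diameter and 98 mm deep, open only at the top.
- tray: Aluminium drip tray, fixed, 160 x 160 mm outside with a rim 14 mm high and 5 mm thick; floor 5 mm thick. Origin: centre of its underside.
- rack: Tool rack, fixed: a plate 66 (x) x 200 (y) mm, its top 125 mm above the bench, with two slots 28 (x) x 15 (y) mm, 120 mm apart, centred at x = 7.5, y = +60 and -60 mm. A tool hangs with its collar flat on the plate and its shaft 7.5 mm from the slot's centre towards -x. Origin: on the bench under the plate's centre.
- crown_blank: Bystander: grey zirconia disc, 48 mm in diameter, 18 mm high.
- articulator: Bystander: white resin articulator, 90 x 80 x 110 mm.
- caliper_long: Bystander: steel caliper lying flat, 190 mm long.
- caliper_short: Bystander: steel caliper lying flat, 130 mm long.
- cup: Bystander: pastel green silicone cup, 84 mm wide, 55 mm high.
- cast: Bystander: plaster tooth cast, 50 x 62 x 26 mm.
Things that resemble listed ones, but are neither listed nor needed, are in the scene too. What is shaped like the hook but blue is not meant. Several things look just like the tray: the one meant starts farthest from the robot's base.

How it is judged (in metres and radians):
On the way, in this order (a step that is already met when the one before it is completed fails the run):
1. the strainer hangs from the hook's foot, wholly above the well's mouth (z of strainer in the frame of well_mouth above 0 m and contact force between hook and strainer above 0.5 N and x of hook_valley in the frame of strainer between -0.012 and 0.012 m and y of hook_valley in the frame of strainer between -0.014 and 0.014 m and z of hook_valley in the frame of strainer between 0.028 and 0.062 m), for 0.1 s.
2. the strainer stands on the tray with the hook still in its loop (contact force between strainer and tray above 0.5 N and angle between strainer's own z axis and vertical below 0.15 rad and x of hook_valley in the frame of strainer between -0.012 and 0.012 m and y of hook_valley in the frame of strainer between -0.014 and 0.014 m and z of hook_valley in the frame of strainer between 0.028 and 0.062 m), for 0.1 s.
At the end, for the whole second after the job is handed in: The strainer stands upright (within 0.08 rad) and still on the tray's floor, inside the rim; the hook hangs upright and still in the slot it came from, within 12 mm of where it hung at the start, clear of the strainer (contact force between strainer and tray above 0.5 N and angle between each of strainer, hook's own z axis and vertical below 0.08 rad and z of strainer in the frame of tray below 0.008 m and x of strainer in the frame of tray between -0.055 and 0.055 m and y of strainer in the frame of tray between -0.055 and 0.055 m and linear speed of each of strainer, hook below 0.02 m/s and contact force between hook and strainer below 0.1 N and distance of hook from where it was at the start of the episode below 0.012 m); the robot touches nothing.
It fails at once if the hook pushes or pulls the strainer with more than 24 N (contact force between hook and strainer above 24 N).
It fails at once if the hook bears on the trimmer with more than 10 N (contact force between hook and trimmer above 10 N).
It fails at once if the robot itself touches the strainer (contact force between any of the arm, the fingers and strainer above 0.5 N).
It fails at once if the strainer is set on the tray with more than 24 N (contact force between strainer and tray above 24 N).
It fails at once if a bystander is moved by more than 15 mm (distance of any of probe, crown_blank, articulator, caliper_long, caliper_short, cup, cast from where it was at the start of the episode above 0.015 m).
It also fails if it takes over 72 s, if anything falls off the work surface, if the arm or the gripper's body presses on something with over 40 N, if the wrist force passes 120 N, or if a joint passes its speed limit or range.

## Working session

There is one attempt and no reset: what is moved stays moved. The work goes in short steps, Python scripts to look and compute and a tool call to move; the robot and the scene stay as the last step left them, time stands still between calls to the robot, and variables do not carry over. Pictures are saved under pics/ and viewed, at most 10 in all, crops included, and the job is handed in when it is done.

Besides the shell and the picture viewer there is one more tool, called after "Call:" by a JSON object that holds its "name" and its "arguments", one argument or row to a line. send_rows: Moves the arm, as the interface text tells. Its arguments: {"type":"object","properties":{"plan":{"type":"array","items":{"type":"object","properties":{"grip":{"type":"number"},"dx":{"type":"number","minimum":-1,"maximum":1},"dy":{"type":"number","minimum":-1,"maximum":1},"dz":{"type":"number","minimum":-1,"maximum":1},"ax":{"type":"number","minimum":-1,"maximum":1},"ay":{"type":"number","minimum":-1,"maximum":1},"az":{"type":"number","minimum":-1,"maximum":1}}}},"force":{"type":"number"}},"required":["plan"]}

```bash
mkdir -p pics; ls
cat > h.py <<'E'
import numpy as np, cv2
from plant import r
def cam(n):
    c=r.read_camera(n); return c
def save(c,f): cv2.imwrite('pics/'+f,cv2.cvtColor(c['image'],cv2.COLOR_RGB2BGR))
def ray(c,u,v):
    K=c['K'];x=(u-K[0,2])/K[0,0];y=(v-K[1,2])/K[1,1]
    rd=np.hypot(x,y);s=rd
    for _ in range(20): s=rd/(1+c['k1']*s*s)
    f=s/rd if rd>0 else 1
    T=c['T'];d=T[:3,:3]@np.array([x*f,-y*f,-1]);return T[:3,3],d
def onz(c,u,v,z):
    o,d=ray(c,u,v);return o+d*(z-o[2])/d[2]
def proj(c,p):
    T=c['T'];q=T[:3,:3].T@(np.array(p)-T[:3,3]);x=q[0]/-q[2];y=-q[1]/-q[2]
    f=1+c['k1']*(x*x+y*y);K=c['K'];return K[0,0]*x*f+K[0,2],K[1,1]*y*f+K[1,2]
E
python3 - <<'E'
from h import *
for n in('scene','top'):
    c=cam(n);save(c,n+'0.png');print(n,c['K'].tolist(),c['k1'],c['T'].round(3).tolist())
s=r.read_state();print(s['clock'],s['tcp_pos'],s['tool_rot'],s['ft_force'],s['gripper_width'])
E
```

```text
pics
scene [[413.26092865456627, 0.0, 280.26713497788876], [0.0, 413.26092865456627, 204.79369158460918], [0.0, 0.0, 1.0]] -0.0896020657803427 [[0.565, -0.652, 0.505, 1.077], [0.825, 0.445, -0.349, -0.46], [0.004, 0.614, 0.789, 0.962], [0.0, 0.0, 0.0, 1.0]]
top [[506.8571948477204, 0.0, 275.97872248148667], [0.0, 506.8571948477204, 209.150083769575], [0.0, 0.0, 1.0]] -0.02994164103291561 [[-0.007, 0.999, -0.054, 0.442], [-1.0, -0.008, -0.013, -0.1], [-0.014, 0.054, 0.998, 1.329], [0.0, 0.0, 0.0, 1.0]]
0.1 [0.29196618 0.60788258 0.25150274] [[-9.01410261e-01  4.32964942e-01 -9.48904781e-04]
 [ 4.32965977e-01  9.01408426e-01 -1.82005654e-03]
 [ 6.73300912e-05 -2.05146112e-03 -9.99997893e-01]] [ 0.07875382  0.63454047 -0.02304508] 0.08810393951411519
```

View pics/scene0.png

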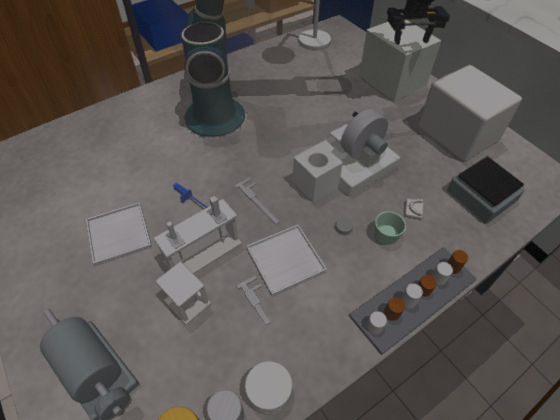

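View pics/top0.png

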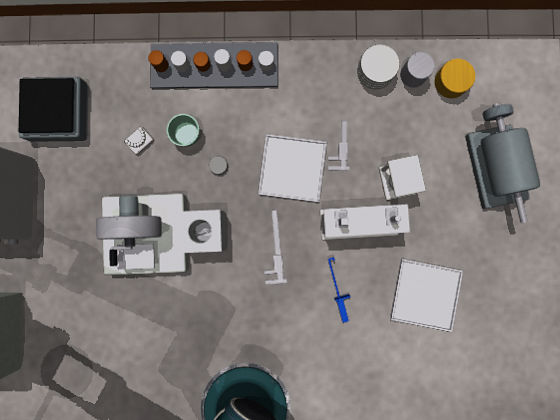

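The scene view shows the rack at (197,235), the trimmer with its well at (320,158), trays at (287,258) and (118,232), and the blue decoy at (185,193). In the top view they are: rack (365,222), well (203,231), trays (293,169) and (427,296). I'll enlarge the rack and the well.

Run:
```python
from h import *
t=cam('top');s=cam('scene')
a=cv2.cvtColor(t['image'],cv2.COLOR_RGB2BGR);b=cv2.cvtColor(s['image'],cv2.COLOR_RGB2BGR)
R=lambda i,x,y,w,h,W,H:cv2.resize(i[y:y+h,x:x+w],(W,H),interpolation=cv2.INTER_CUBIC)
im=np.vstack([np.hstack([R(a,315,197,100,50,500,250),R(a,178,206,50,50,250,250)]),np.hstack([R(b,150,185,100,70,500,350),R(b,290,140,60,60,250,350)])])
cv2.imwrite('pics/crop1.png',im)
for n,u,v,z in[('trayA',293,169,.014),('trayB',427,296,.014),('well',203,231,.11),('rack',365,222,.125)]:
    p=onz(t,u,v,z);print(n,p.round(3),np.hypot(*p[:2]).round(3))
for n,u,v,z in[('trayA',287,258,.014),('well',320,158,.11),('rack',197,235,.125)]: print(n,onz(s,u,v,z).round(3))
```

```text
trayA [ 0.618 -0.128  0.014] 0.631
trayB [ 0.287 -0.47   0.014] 0.55
well [0.457 0.092 0.11 ] 0.467
rack [ 0.476 -0.295  0.125] 0.56
trayA [ 0.628 -0.126  0.014]
well [0.456 0.108 0.11 ]
rack [ 0.505 -0.31   0.125]
```

View pics/crop1.png

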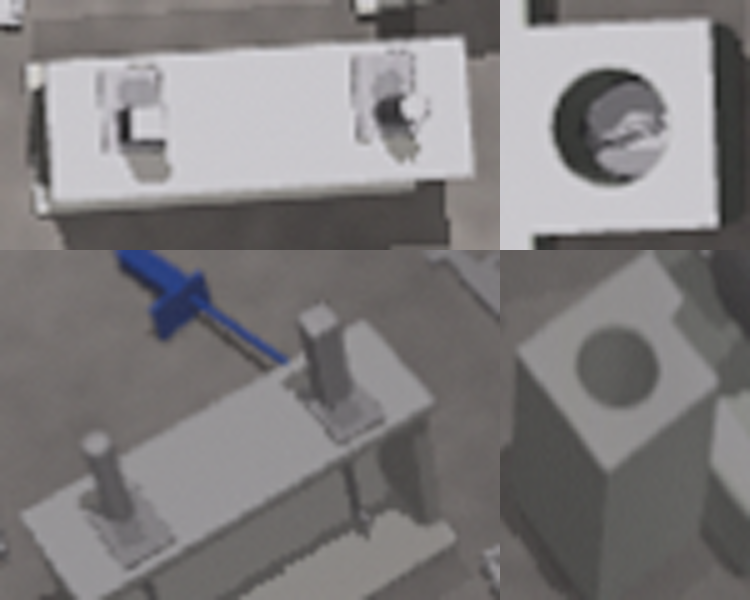

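The top-left crop shows the square-handled hook in the +y slot, with its handle top at about pixel (345,221) and its collar pointing up (+x). The round probe is on the right. The top-right crop shows the plate and the loop in the well at about (203,231). Next: exact corners, and a larger crop of the well.

Run:
```python
from h import *
t=cam('top');s=cam('scene')
def corners(c,x,y,w,h,thr,z,name):
    g=cv2.cvtColor(c['image'],cv2.COLOR_RGB2GRAY)[y:y+h,x:x+w]
    g=cv2.resize(g,None,fx=4,fy=4,interpolation=cv2.INTER_CUBIC)
    m=(g>thr).astype(np.uint8);m=cv2.morphologyEx(m,cv2.MORPH_OPEN,np.ones((9,9)))
    k=max(cv2.findContours(m,0,2)[0],key=cv2.contourArea)
    b=cv2.boxPoints(cv2.minAreaRect(k))/4+[x-.375,y-.375]
    P=np.array([onz(c,*p,z) for p in b])[:,:2]
    e=P[1]-P[0];f=P[2]-P[1]
    print(name,'ctr',P.mean(0).round(4),'sz',np.linalg.norm(e).round(3),np.linalg.norm(f).round(3),'ang',np.degrees(np.arctan2(e[1],e[0])).round(1),np.degrees(np.arctan2(f[1],f[0])).round(1),b.round(1).tolist())
corners(t,315,197,100,50,190,.125,'rack')
for th in(150,190):corners(t,255,130,78,76,th,.014,'tray')
corners(t,186,202,48,56,190,.11,'trim')
g=cv2.cvtColor(t['image'],cv2.COLOR_RGB2GRAY)
m=((g<185)).astype(np.uint8)[206:256,186:224]
for k in cv2.findContours(m,0,2)[0]:
    if cv2.contourArea(k)>100:
        (x,y),(a,b),_=cv2.fitEllipse(k);print('bore',x+186,y+206,a,b,onz(t,x+186,y+206,.11).round(4), onz(t,x+a/2+186,y+206,.11).round(4))
a=cv2.cvtColor(t['image'],cv2.COLOR_RGB2BGR);b=cv2.cvtColor(s['image'],cv2.COLOR_RGB2BGR)
A=cv2.resize(a[214:247,186:222],(576,528),interpolation=cv2.INTER_CUBIC)
A=cv2.convertScaleAbs(A,alpha=1.2,beta=-20)
B=cv2.resize(a[208:240,330:362],(224,224),interpolation=cv2.INTER_CUBIC)
C=cv2.resize(b[140:180,300:340],(224,224),interpolation=cv2.INTER_CUBIC);C=cv2.convertScaleAbs(C,alpha=1.6)
cv2.imwrite('pics/crop2.png',np.hstack([A,np.vstack([B,C,np.zeros((80,224,3),np.uint8)])]))
```

```text
rack ctr [ 0.4808 -0.3181] sz 0.159 0.065 ang -86.9 -177.7 [[340.5, 208.2], [407.1, 204.1], [408.7, 231.3], [342.1, 235.4]]
tray ctr [ 0.6188 -0.1247] sz 0.153 0.162 ang -7.4 -97.8 [[257.5, 194.0], [264.8, 136.2], [326.1, 143.9], [318.8, 201.7]]
tray ctr [ 0.6192 -0.1258] sz 0.15 0.147 ang -7.5 -97.8 [[260.7, 193.6], [267.9, 136.9], [323.7, 144.0], [316.5, 200.7]]
trim ctr [0.4576 0.0938] sz 0.084 0.099 ang -89.1 -178.7 [[184.6, 210.9], [219.1, 210.0], [220.1, 251.0], [185.6, 251.8]]
bore 199.41633701324463 230.7897434234619 23.317373275756836 24.29306411743164 [0.4579 0.1009 0.11  ] [0.4577 0.0727 0.11  ]
bore 200.24938774108887 230.36549949645996 46.947017669677734 73.51579284667969 [0.4589 0.0988 0.11  ] [0.4585 0.0422 0.11  ]
```

View pics/crop2.png

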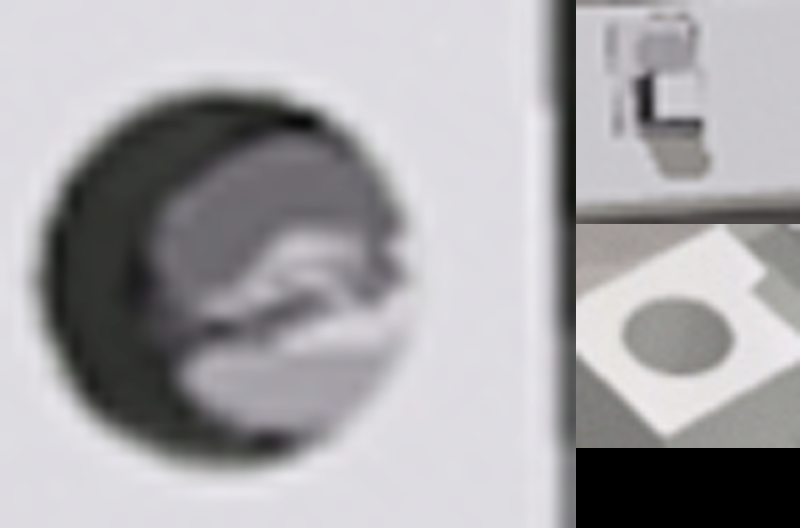

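The well's mouth is centred at about pixel (200.2,231.2), diameter 23 px, which matches 57 mm. The block's edge offset gives 49 mm, which agrees. The loop shows as a bright band around (203–211, 229–235). I'll print the raw greys for its direction, and the exact hook handle and collar.

Run:
```python
from h import *
n=8
I=np.mean([cam('top')['image'].astype(float) for _ in range(n)],0);t=cam('top')
g=I.mean(2)
print('cols',list(range(194,213)))
for v in range(220,246):print(v,g[v,194:213].astype(int).tolist())
print('well',onz(t,200.2,231.2,.11))
print('hook');
for v in range(208,236):print(v,g[v,332:354].astype(int).tolist())
```

```text
cols [194, 195, 196, 197, 198, 199, 200, 201, 202, 203, 204, 205, 206, 207, 208, 209, 210, 211, 212]
220 [174, 136, 99, 81, 64, 55, 55, 64, 70, 93, 140, 169, 190, 204, 203, 202, 201, 201, 201]
221 [93, 65, 57, 60, 61, 62, 58, 52, 46, 38, 29, 46, 126, 181, 199, 203, 202, 202, 201]
222 [55, 59, 62, 63, 63, 61, 50, 49, 63, 80, 81, 74, 81, 110, 170, 202, 203, 202, 201]
223 [60, 61, 62, 63, 61, 61, 74, 92, 106, 114, 115, 112, 103, 88, 128, 184, 201, 202, 202]
224 [61, 62, 62, 59, 66, 88, 106, 111, 110, 109, 108, 108, 108, 107, 110, 144, 189, 203, 202]
225 [60, 59, 62, 71, 93, 110, 109, 108, 108, 107, 107, 108, 109, 109, 106, 115, 168, 202, 202]
226 [59, 59, 82, 107, 111, 107, 107, 107, 108, 107, 108, 108, 108, 108, 107, 104, 142, 191, 203]
227 [56, 65, 101, 118, 106, 107, 108, 108, 107, 106, 105, 105, 105, 106, 107, 100, 110, 170, 203]
228 [56, 75, 100, 107, 107, 108, 108, 107, 105, 124, 143, 143, 137, 129, 121, 101, 118, 170, 198]
229 [53, 80, 109, 108, 107, 107, 106, 105, 124, 163, 182, 178, 169, 159, 140, 108, 151, 192, 197]
230 [44, 72, 107, 108, 107, 106, 105, 115, 150, 166, 164, 161
[... 4022 characters left out ...]
 201, 201]
230 [201, 201, 201, 201, 201, 202, 202, 203, 185, 151, 140, 141, 142, 141, 141, 139, 136, 180, 203, 201, 202, 201]
231 [201, 201, 201, 201, 201, 201, 201, 202, 205, 172, 138, 140, 141, 141, 140, 139, 136, 179, 203, 201, 201, 201]
232 [201, 201, 201, 201, 201, 201, 201, 201, 203, 184, 150, 138, 139, 139, 138, 137, 153, 189, 203, 202, 201, 201]
233 [201, 201, 201, 201, 201, 201, 201, 201, 202, 204, 184, 166, 166, 166, 166, 165, 190, 204, 202, 202, 202, 202]
234 [202, 201, 201, 201, 202, 202, 201, 202, 202, 203, 204, 206, 206, 206, 206, 206, 205, 204, 204, 203, 203, 203]
235 [203, 203, 203, 204, 204, 204, 204, 201, 199, 199, 196, 194, 195, 195, 195, 192, 190, 190, 190, 187, 185, 186]
```

Measured: the hook is in the +y slot, pointing about +x. The well is at (0.457,0.099), the tray at (0.619,-0.125), and the loop's yaw is about +17°. I'll start by turning and rising to align the fingers with the hook's x axis.

```bash
cat >> h.py <<'E'
def go(x,y,z,yaw=None):
    s=r.read_state();R=s['tool_rot'];p=s['tcp_pos'];d=R.T@(np.array([x,y,z])-p)
    cur=np.degrees(np.arctan2(R[1,1],R[0,1]))
    print('t',s['clock'],'tcp',p.round(4),'yaw',cur.round(2),'tilt',R[:2,2].round(4),'units',(d/.04).round(3),'F',s['ft_force'].round(2),'w',s['gripper_width'].round(4),'q',s['q'].round(0))
    if yaw is not None: print('az total', round(np.radians(cur-yaw)/.1,2))
E
python3 - <<'E'
from h import *
t=cam('top');s=cam('scene')
h=onz(t,344.2,221.2,.189);print('handle top',h)
# scene view: handle top blob near crop(320,318) -> px
print('scene',onz(s,150+320/5,185+(318-250)/5,.189), 'proj',proj(s,h))
# rack from plate corners in top crop
for n,(u,v) in dict(UL=(47,65),UR=(465,38),LL=(52,203),LR=(473,177)).items(): print(n,onz(t,315+u/5,197+v/5,.125).round(4))
go(*h[:2],.161,2.7)
E
```

```text
handle top [ 0.47604753 -0.23813232  0.189     ]
scene [ 0.47768197 -0.23868396  0.189     ] proj (np.float64(213.87367341180305), np.float64(198.0605954014225))
UL [ 0.5049 -0.1992  0.125 ]
UR [ 0.5162 -0.398   0.125 ]
LL [ 0.4394 -0.2008  0.125 ]
LR [ 0.4502 -0.4004  0.125 ]Traceback (most recent call last):
  File "<stdin>", line 8, in <module>
  File "h.py", line 20, in go
    print('t',s['clock'],'tcp',p.round(4),'yaw',cur.round(2),'tilt',R[:2,2].round(4),'units',(d/.04).round(3),'F',s['ft_force'].round(2),'w',s['gripper_width'].round(4),'q',s['q'].round(0))
                                                                                                                                             ^^^^^^^^^^^^^^^^^^^^^^^^
AttributeError: 'float' object has no attribute 'round'
```

Call:
{"name": "send_rows", "arguments": {
  "plan": [
    {"az":0.98,"dz":-0.2,"grip":0.3},
    {"az":0.98,"dz":-0.2,"grip":0.3},
    {"az":0.98,"dz":-0.2,"grip":0.3},
    {"az":0.98,"dz":-0.2,"grip":0.3},
    {"az":0.98,"dz":-0.2,"grip":0.3},
    {"az":0.98,"dz":-0.2,"grip":0.3},
    {"az":0.98,"dz":-0.2,"grip":0.3},
    {"az":0.98,"dz":-0.2,"grip":0.3},
    {"az":0.98,"dz":0,"grip":0.3},
    {"az":0.98,"dz":0,"grip":0.3},
    {"az":0.98,"dz":0,"grip":0.3},
    {"grip":0.3}
  ]
}}

```text
invalid input at $.plan[0]: expected keys grip, dx, dy, dz, ax, ay, az
```

Both views put the handle at (0.4765,-0.2385), and the rack corners predict (0.4744,-0.2397), yaw 3.2°, so they agree. Resending with all keys.

```bash
sed -i "s/s\['gripper_width'\].round(4)/np.round(s['gripper_width'],4)/; s/s\['q'\].round(0)/np.round(s['q'])/" h.py
```

Call:
{"name": "send_rows", "arguments": {
  "plan": [
    {"ax":0,"ay":0,"az":0.98,"dx":0,"dy":0,"dz":-0.2,"grip":0.3},
    {"ax":0,"ay":0,"az":0.98,"dx":0,"dy":0,"dz":-0.2,"grip":0.3},
    {"ax":0,"ay":0,"az":0.98,"dx":0,"dy":0,"dz":-0.2,"grip":0.3},
    {"ax":0,"ay":0,"az":0.98,"dx":0,"dy":0,"dz":-0.2,"grip":0.3},
    {"ax":0,"ay":0,"az":0.98,"dx":0,"dy":0,"dz":-0.2,"grip":0.3},
    {"ax":0,"ay":0,"az":0.98,"dx":0,"dy":0,"dz":-0.2,"grip":0.3},
    {"ax":0,"ay":0,"az":0.98,"dx":0,"dy":0,"dz":0,"grip":0.3},
    {"ax":0,"ay":0,"az":0.98,"dx":0,"dy":0,"dz":0,"grip":0.3},
    {"ax":0,"ay":0,"az":0.98,"dx":0,"dy":0,"dz":0,"grip":0.3},
    {"ax":0,"ay":0,"az":0.98,"dx":0,"dy":0,"dz":0,"grip":0.3},
    {"ax":0,"ay":0,"az":0.9,"dx":0,"dy":0,"dz":0,"grip":0.3},
    {"ax":0,"ay":0,"az":0,"dx":0,"dy":0,"dz":0,"grip":0.3}
  ]
}}

```text
clock: 1.85
tcp_pos: [0.2923, 0.6084, 0.3007]
tool_rot: [[-0.051, 0.999, 0.0], [0.999, 0.051, 0.0], [0.0, 0.0, -1.0]]
ft_force: [-0.3, -0.3, -0.1]
gripper_width: 0.0615
grip_force: 0.0
```

```bash
python3 -c "
from h import *
go(.4762,-.2387,.27,3.2)"
```

```text
t 1.85 tcp [0.2923 0.6084 0.3007] yaw 2.91 tilt [0. 0.] units [-21.384   3.518   0.768] F [-0.33 -0.28 -0.11] w 0.0615 q [62. 14. 89. -0. 78. 59.]
az total -0.05
```

Call:
{"name": "send_rows", "arguments": {
  "plan": [
    {"ax":0,"ay":0,"az":0,"dx":-0.93,"dy":0.153,"dz":0,"grip":0.3},
    {"ax":0,"ay":0,"az":0,"dx":-0.93,"dy":0.153,"dz":0,"grip":0.3},
    {"ax":0,"ay":0,"az":0,"dx":-0.93,"dy":0.153,"dz":0,"grip":0.3},
    {"ax":0,"ay":0,"az":0,"dx":-0.93,"dy":0.153,"dz":0,"grip":0.3},
    {"ax":0,"ay":0,"az":0,"dx":-0.93,"dy":0.153,"dz":0,"grip":0.3},
    {"ax":0,"ay":0,"az":0,"dx":-0.93,"dy":0.153,"dz":0,"grip":0.3},
    {"ax":0,"ay":0,"az":0,"dx":-0.93,"dy":0.153,"dz":0,"grip":0.3},
    {"ax":0,"ay":0,"az":0,"dx":-0.93,"dy":0.153,"dz":0,"grip":0.3},
    {"ax":0,"ay":0,"az":0,"dx":-0.93,"dy":0.153,"dz":0,"grip":0.3},
    {"ax":0,"ay":0,"az":0,"dx":-0.93,"dy":0.153,"dz":0,"grip":0.3},
    {"ax":0,"ay":0,"az":0,"dx":-0.93,"dy":0.153,"dz":0,"grip":0.3},
    {"ax":0,"ay":0,"az":0,"dx":-0.93,"dy":0.153,"dz":0,"grip":0.3}
  ]
}}

```text
clock: 2.85
tcp_pos: [0.3892, 0.1649, 0.3011]
tool_rot: [[-0.056, 0.998, 0.001], [0.998, 0.056, 0.0], [0.0, 0.001, -1.0]]
ft_force: [0.1, -0.1, -0.3]
gripper_width: 0.0618
grip_force: 0.0
```

Call:
{"name": "send_rows", "arguments": {
  "plan": [
    {"ax":0,"ay":0,"az":0,"dx":-0.93,"dy":0.153,"dz":0,"grip":0.3},
    {"ax":0,"ay":0,"az":0,"dx":-0.93,"dy":0.153,"dz":0,"grip":0.3},
    {"ax":0,"ay":0,"az":0,"dx":-0.93,"dy":0.153,"dz":0,"grip":0.3},
    {"ax":0,"ay":0,"az":0,"dx":-0.93,"dy":0.153,"dz":0,"grip":0.3},
    {"ax":0,"ay":0,"az":0,"dx":-0.93,"dy":0.153,"dz":0,"grip":0.3},
    {"ax":0,"ay":0,"az":0,"dx":-0.93,"dy":0.153,"dz":0,"grip":0.3},
    {"ax":0,"ay":0,"az":0,"dx":-0.93,"dy":0.153,"dz":0,"grip":0.3},
    {"ax":0,"ay":0,"az":0,"dx":-0.93,"dy":0.153,"dz":0,"grip":0.3},
    {"ax":0,"ay":0,"az":0,"dx":-0.9,"dy":0.153,"dz":0.2,"grip":0.3},
    {"ax":0,"ay":0,"az":0,"dx":-0.6,"dy":0.153,"dz":0.2,"grip":0.3},
    {"ax":0,"ay":0,"az":0,"dx":-0.3,"dy":0,"dz":0.2,"grip":0.3},
    {"ax":0,"ay":0,"az":0,"dx":0,"dy":0,"dz":0.15,"grip":0.3}
  ]
}}

```text
clock: 3.85
tcp_pos: [0.4697, -0.2012, 0.2697]
tool_rot: [[-0.052, 0.999, -0.001], [0.999, 0.052, 0.0], [0.0, -0.001, -1.0]]
ft_force: [0.3, -0.9, 1.0]
gripper_width: 0.0621
grip_force: 0.0
```

Run:
```python
from h import *
go(.4762,-.2387,.166,3.2)
t=cam('top');s=cam('scene');go(.4762,-.2387,.166,3.2)
a=t['image'][170:260,300:390];b=s['image'][130:250,150:270]
im=np.hstack([cv2.resize(a,(400,400),interpolation=2),cv2.resize(b,(400,400),interpolation=2)])
cv2.imwrite('pics/c3.png',im[...,::-1])
```

```text
t 3.85 tcp [ 0.4697 -0.2012  0.2697] yaw 2.97 tilt [-0.001  0.   ] units [-0.945  0.117  2.593] F [ 0.3  -0.93  1.01] w 0.0621 q [-26.  -3. 110.  -0.  73. -29.]
az total -0.04
t 3.95 tcp [ 0.4688 -0.1983  0.269 ] yaw 3.05 tilt [-0.0031  0.0023] units [-1.025  0.139  2.572] F [-0.22 -0.14  0.08] w 0.0618 q [-26.  -3. 111.   0.  73. -29.]
az total -0.03
```

View pics/c3.png

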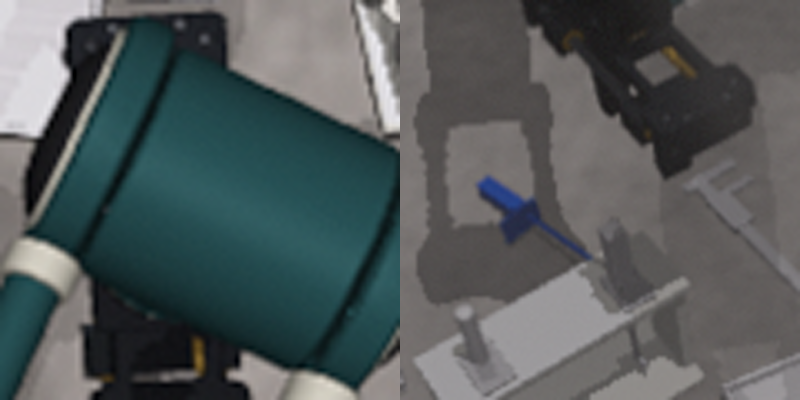

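The view shows the gripper about 4 cm to the +y side of the hook, clear of the rack. I'll centre over the handle and descend.

Call:
{"name": "send_rows", "arguments": {
  "plan": [
    {"ax":0,"ay":0,"az":0,"dx":-0.5,"dy":0.13,"dz":0,"grip":0.3},
    {"ax":0,"ay":0,"az":0,"dx":-0.5,"dy":0,"dz":0,"grip":0.3},
    {"ax":0,"ay":0,"az":0,"dx":0,"dy":0,"dz":0.2,"grip":0.3},
    {"ax":0,"ay":0,"az":0,"dx":0,"dy":0,"dz":0.2,"grip":0.3},
    {"ax":0,"ay":0,"az":0,"dx":0,"dy":0,"dz":0.2,"grip":0.3},
    {"ax":0,"ay":0,"az":0,"dx":0,"dy":0,"dz":0.2,"grip":0.3},
    {"ax":0,"ay":0,"az":0,"dx":0,"dy":0,"dz":0,"grip":0.3},
    {"ax":0,"ay":0,"az":0,"dx":0,"dy":0,"dz":0,"grip":0.3},
    {"ax":0,"ay":0,"az":0,"dx":0,"dy":0,"dz":0,"grip":0.3}
  ]
}}

```text
clock: 4.7
tcp_pos: [0.4773, -0.2385, 0.2387]
tool_rot: [[-0.054, 0.999, -0.0], [0.999, 0.054, 0.0], [0.0, -0.0, -1.0]]
ft_force: [0.4, 0.3, -0.4]
gripper_width: 0.0618
grip_force: 0.0
```

```bash
python3 -c "
from h import *
go(.4762,-.2387,.160,3.2)"
```

```text
t 4.7 tcp [ 0.4773 -0.2385  0.2387] yaw 3.07 tilt [-0.      0.0001] units [-0.005 -0.027  1.968] F [ 0.39  0.32 -0.36] w 0.0618 q [-29.   0. 110.   0.  70. -32.]
az total -0.02
```

Call:
{"name": "send_rows", "arguments": {
  "plan": [
    {"ax":0,"ay":0,"az":0,"dx":0,"dy":-0.03,"dz":0.25,"grip":0.3},
    {"ax":0,"ay":0,"az":0,"dx":0,"dy":0,"dz":0.25,"grip":0.3},
    {"ax":0,"ay":0,"az":0,"dx":0,"dy":0,"dz":0.25,"grip":0.3},
    {"ax":0,"ay":0,"az":0,"dx":0,"dy":0,"dz":0.25,"grip":0.3},
    {"ax":0,"ay":0,"az":0,"dx":0,"dy":0,"dz":0.25,"grip":0.3},
    {"ax":0,"ay":0,"az":0,"dx":0,"dy":0,"dz":0.25,"grip":0.3},
    {"ax":0,"ay":0,"az":0,"dx":0,"dy":0,"dz":0.25,"grip":0.3},
    {"ax":0,"ay":0,"az":0,"dx":0,"dy":0,"dz":0.2,"grip":0.3},
    {"ax":0,"ay":0,"az":0,"dx":0,"dy":0,"dz":0,"grip":0.3},
    {"ax":0,"ay":0,"az":0,"dx":0,"dy":0,"dz":0,"grip":0.6},
    {"ax":0,"ay":0,"az":0,"dx":0,"dy":0,"dz":0,"grip":0.75},
    {"ax":0,"ay":0,"az":0,"dx":0,"dy":0,"dz":0,"grip":0.78}
  ],
  "force": 40
}}

```text
clock: 5.7
tcp_pos: [0.4766, -0.2393, 0.1615]
tool_rot: [[-0.053, 0.999, 0.001], [0.999, 0.053, -0.001], [-0.001, 0.001, -1.0]]
ft_force: [1.2, 0.6, 0.2]
gripper_width: 0.0431
grip_force: 0.0
```

Call:
{"name": "send_rows", "arguments": {
  "plan": [
    {"ax":0,"ay":0,"az":0,"dx":0,"dy":0,"dz":0,"grip":0.8},
    {"ax":0,"ay":0,"az":0,"dx":0,"dy":0,"dz":0,"grip":0.82},
    {"ax":0,"ay":0,"az":0,"dx":0,"dy":0,"dz":0,"grip":0.84},
    {"ax":0,"ay":0,"az":0,"dx":0,"dy":0,"dz":0,"grip":0.86},
    {"ax":0,"ay":0,"az":0,"dx":0,"dy":0,"dz":0,"grip":0.9},
    {"ax":0,"ay":0,"az":0,"dx":0,"dy":0,"dz":0,"grip":1},
    {"ax":0,"ay":0,"az":0,"dx":0,"dy":0,"dz":0,"grip":1},
    {"ax":0,"ay":0,"az":0,"dx":0,"dy":0,"dz":0,"grip":1}
  ],
  "force": 40
}}

```text
clock: 6.37
tcp_pos: [0.4762, -0.2391, 0.161]
tool_rot: [[-0.053, 0.999, 0.0], [0.999, 0.053, -0.0], [-0.0, 0.0, -1.0]]
ft_force: [-0.8, 0.4, 2.5]
gripper_width: 0.0157
grip_force: 40.0
```

```bash
python3 -c "
from h import *
go(.4762,-.2387,.160,3.2)"
```

```text
t 6.3667 tcp [ 0.4762 -0.2391  0.161 ] yaw 3.04 tilt [ 0.0003 -0.0001] units [0.009 0.001 0.024] F [-0.83  0.39  2.48] w 0.0157 q [-29.   4. 115.   0.  61. -32.]
az total -0.03
```

Hook is gripped (width 16 mm, 40 N). Lifting straight up out of the slot.

Call:
{"name": "send_rows", "arguments": {
  "plan": [
    {"ax":0,"ay":0,"az":0,"dx":0,"dy":0,"dz":-0.1,"grip":1},
    {"ax":0,"ay":0,"az":0,"dx":0,"dy":0,"dz":-0.2,"grip":1},
    {"ax":0,"ay":0,"az":0,"dx":0,"dy":0,"dz":-0.4,"grip":1},
    {"ax":0,"ay":0,"az":0,"dx":0,"dy":0,"dz":-0.4,"grip":1},
    {"ax":0,"ay":0,"az":0,"dx":0,"dy":0,"dz":-0.4,"grip":1},
    {"ax":0,"ay":0,"az":0,"dx":0,"dy":0,"dz":-0.4,"grip":1},
    {"ax":0,"ay":0,"az":0,"dx":0,"dy":0,"dz":-0.4,"grip":1},
    {"ax":0,"ay":0,"az":0,"dx":0,"dy":0,"dz":-0.4,"grip":1},
    {"ax":0,"ay":0,"az":0,"dx":0,"dy":0,"dz":-0.4,"grip":1},
    {"ax":0,"ay":0,"az":0,"dx":0,"dy":0,"dz":-0.3,"grip":1},
    {"ax":0,"ay":0,"az":0,"dx":0,"dy":0,"dz":-0.1,"grip":1},
    {"ax":0,"ay":0,"az":0,"dx":0,"dy":0,"dz":0,"grip":1}
  ]
}}

```text
clock: 7.37
tcp_pos: [0.4767, -0.2393, 0.3023]
tool_rot: [[-0.053, 0.999, 0.002], [0.999, 0.053, -0.001], [-0.001, 0.002, -1.0]]
ft_force: [-0.3, -0.1, -0.6]
gripper_width: 0.0154
grip_force: 40.0
```

Run:
```python
from h import *
a=np.radians(17);x,y=.457-.0205*np.cos(a),.099-.0205*np.sin(a)
print(x,y);go(x,y,.300,17)
```

```text
0.4373957525027578 0.0930063800531839
t 7.3667 tcp [ 0.4767 -0.2393  0.3023] yaw 3.04 tilt [ 0.0023 -0.0013] units [ 8.349 -0.54   0.044] F [-0.27 -0.1  -0.6 ] w 0.0154 q [-29.  -2. 106.  -0.  76. -32.]
az total -2.44
```

Call:
{"name": "send_rows", "arguments": {
  "plan": [
    {"ax":0,"ay":0,"az":0,"dx":0.5,"dy":-0.05,"dz":0,"grip":1},
    {"ax":0,"ay":0,"az":0,"dx":0.8,"dy":-0.05,"dz":0,"grip":1},
    {"ax":0,"ay":0,"az":0,"dx":0.8,"dy":-0.05,"dz":0,"grip":1},
    {"ax":0,"ay":0,"az":0,"dx":0.8,"dy":-0.05,"dz":0,"grip":1},
    {"ax":0,"ay":0,"az":0,"dx":0.8,"dy":-0.05,"dz":0,"grip":1},
    {"ax":0,"ay":0,"az":0,"dx":0.8,"dy":-0.05,"dz":0,"grip":1},
    {"ax":0,"ay":0,"az":0,"dx":0.8,"dy":-0.05,"dz":0,"grip":1},
    {"ax":0,"ay":0,"az":0,"dx":0.8,"dy":-0.05,"dz":0,"grip":1},
    {"ax":0,"ay":0,"az":0,"dx":0.8,"dy":-0.05,"dz":0,"grip":1},
    {"ax":0,"ay":0,"az":0,"dx":0.8,"dy":-0.05,"dz":0,"grip":1},
    {"ax":0,"ay":0,"az":0,"dx":0.5,"dy":-0.04,"dz":0,"grip":1},
    {"ax":0,"ay":0,"az":0,"dx":0.15,"dy":0,"dz":0,"grip":1}
  ]
}}

```text
clock: 8.37
tcp_pos: [0.4355, 0.0958, 0.2994]
tool_rot: [[-0.056, 0.998, -0.002], [0.998, 0.056, 0.001], [0.001, -0.002, -1.0]]
ft_force: [-0.4, 1.0, -0.4]
gripper_width: 0.0155
grip_force: 40.0
```

Call:
{"name": "send_rows", "arguments": {
  "plan": [
    {"ax":0,"ay":0,"az":-0.6,"dx":0,"dy":0,"dz":0,"grip":1},
    {"ax":0,"ay":0,"az":-0.6,"dx":0,"dy":0,"dz":0,"grip":1},
    {"ax":0,"ay":0,"az":-0.6,"dx":0,"dy":0,"dz":0,"grip":1},
    {"ax":0,"ay":0,"az":-0.6,"dx":0,"dy":0,"dz":0,"grip":1},
    {"ax":0,"ay":0,"az":0,"dx":0,"dy":0,"dz":0.2,"grip":1},
    {"ax":0,"ay":0,"az":0,"dx":0,"dy":0,"dz":0.2,"grip":1},
    {"ax":0,"ay":0,"az":0,"dx":0,"dy":0,"dz":0.2,"grip":1},
    {"ax":0,"ay":0,"az":0,"dx":0,"dy":0,"dz":0,"grip":1},
    {"ax":0,"ay":0,"az":0,"dx":0,"dy":0,"dz":0,"grip":1},
    {"ax":0,"ay":0,"az":0,"dx":0,"dy":0,"dz":0,"grip":1}
  ]
}}

```text
clock: 9.2
tcp_pos: [0.4367, 0.0932, 0.2764]
tool_rot: [[-0.288, 0.958, -0.001], [0.958, 0.288, -0.0], [0.0, -0.001, -1.0]]
ft_force: [-0.4, 0.6, -1.2]
gripper_width: 0.0158
grip_force: 40.0
```

Run:
```python
from h import *
go(.4374,.0930,.23,17)
s=cam('scene');b=s['image'][90:210,270:390];t=cam('top')
im=np.hstack([cv2.resize(b,(500,500),interpolation=2),cv2.resize(t['image'][190:270,160:240],(300,500),interpolation=2)])
cv2.imwrite('pics/c4.png',im[...,::-1])
for z in (.11,.2):print(proj(s,(.457,.099,z)))
```

```text
t 9.2 tcp [0.4367 0.0932 0.2764] yaw 16.75 tilt [-0.0006 -0.0001] units [-0.01   0.015  1.16 ] F [-0.42  0.61 -1.23] w 0.0158 q [  9. -11. 117.  -0.  75.  -8.]
az total -0.04
(np.float64(317.83259323151486), np.float64(159.3742967870962))
(np.float64(320.2985441710983), np.float64(136.0270210602069))
```

View pics/c4.png

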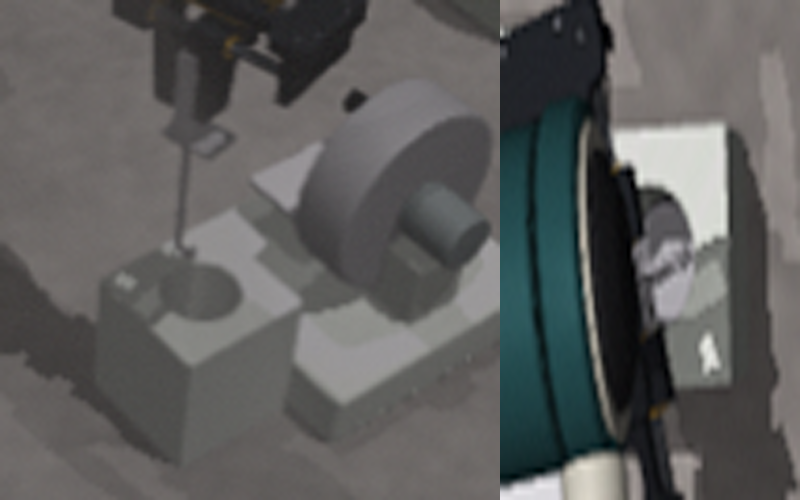

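The hook's shaft end shows at crop (182,245), scene pixel (313.7,148.8), and the well's ellipse at crop (201,292), pixel (318.2,160.1). I'll check the relative offset.

Run:
```python
from h import *
s=cam('scene')
w=onz(s,318.2,160.1,.11);f=onz(s,313.7,148.8,.1375);print('well',w.round(4),'foot',f.round(4))
a=np.radians(17);d=(f-w)[:2];print('rel along loop x',d@[np.cos(a),np.sin(a)],'y',d@[-np.sin(a),np.cos(a)])
g=s['image'].mean(2)
# bore contour
m=((g<118)).astype(int)
for v in range(146,172,2):print(v,g[v,304:334:1].astype(int).tolist())
```

```text
well [0.4599 0.0981 0.11  ] foot [0.4375 0.0967 0.1375]
rel along loop x -0.021817923924317258 y 0.005228441842143544
146 [110, 111, 110, 111, 110, 111, 113, 106, 87, 96, 128, 143, 144, 145, 144, 143, 143, 144, 143, 144, 144, 144, 145, 144, 146, 147, 148, 140, 121, 99]
148 [108, 110, 113, 112, 114, 122, 135, 130, 95, 96, 131, 140, 137, 143, 144, 144, 145, 144, 144, 145, 145, 145, 145, 145, 145, 146, 148, 149, 148, 134]
150 [108, 104, 97, 93, 97, 117, 127, 118, 116, 101, 87, 82, 93, 124, 145, 144, 144, 145, 144, 145, 143, 144, 145, 144, 146, 146, 147, 139, 121, 108]
152 [89, 87, 88, 87, 89, 90, 92, 89, 92, 91, 91, 95, 108, 126, 134, 136, 141, 143, 144, 145, 145, 144, 145, 146, 146, 145, 141, 128, 111, 106]
154 [89, 88, 86, 88, 90, 89, 88, 87, 86, 87, 85, 86, 89, 93, 93, 91, 90, 93, 98, 112, 129, 140, 146, 146, 145, 146, 146, 147, 143, 133]
156 [88, 88, 88, 86, 87, 85, 83, 83, 83, 85, 87, 88, 91, 92, 90, 90, 88, 89, 85, 85, 85, 95, 119, 141, 146, 146, 145, 146, 146, 148]
158 [88, 88, 91, 93, 85, 80, 78, 82, 83, 84, 86, 89, 94, 93, 92, 89, 90, 86, 87, 83, 83, 80, 87, 111, 141, 145, 145,
[... 164 characters left out ...]
02, 101, 96, 83, 83, 85, 84, 83, 88, 92, 93, 92, 91, 89, 87, 86, 86, 85, 82, 80, 82, 98, 123, 136, 138, 141, 146, 146]
164 [103, 105, 100, 99, 88, 87, 84, 85, 84, 84, 86, 92, 92, 91, 88, 87, 86, 87, 84, 84, 84, 90, 110, 128, 134, 135, 133, 133, 134, 139]
166 [89, 91, 88, 89, 102, 119, 124, 132, 128, 120, 112, 105, 98, 93, 89, 88, 90, 97, 104, 113, 124, 128, 132, 132, 134, 134, 133, 134, 134, 132]
168 [79, 87, 105, 121, 132, 133, 134, 133, 135, 135, 134, 132, 133, 133, 133, 133, 132, 133, 132, 132, 133, 133, 132, 132, 134, 135, 133, 130, 118, 107]
170 [78, 78, 82, 99, 119, 132, 133, 135, 135, 134, 135, 132, 133, 132, 133, 133, 134, 132, 132, 132, 133, 132, 133, 128, 119, 112, 104, 98, 97, 98]
```

The hook sits about 21 mm on the -x side of the well's centre, as planned. I'll descend to just above the highest the loop could be.

Call:
{"name": "send_rows", "arguments": {
  "plan": [
    {"ax":0,"ay":0,"az":0,"dx":0,"dy":0.03,"dz":0.1,"grip":1},
    {"ax":0,"ay":0,"az":0,"dx":0,"dy":0,"dz":0.2,"grip":1},
    {"ax":0,"ay":0,"az":0,"dx":0,"dy":0,"dz":0.2,"grip":1},
    {"ax":0,"ay":0,"az":0,"dx":0,"dy":0,"dz":0.2,"grip":1},
    {"ax":0,"ay":0,"az":0,"dx":0,"dy":0,"dz":0.2,"grip":1},
    {"ax":0,"ay":0,"az":0,"dx":0,"dy":0,"dz":0.2,"grip":1},
    {"ax":0,"ay":0,"az":0,"dx":0,"dy":0,"dz":0.2,"grip":1},
    {"ax":0,"ay":0,"az":0,"dx":0,"dy":0,"dz":0.2,"grip":1},
    {"ax":0,"ay":0,"az":0,"dx":0,"dy":0,"dz":0.05,"grip":1},
    {"ax":0,"ay":0,"az":0,"dx":0,"dy":0,"dz":0,"grip":1},
    {"ax":0,"ay":0,"az":0,"dx":0,"dy":0,"dz":0,"grip":1},
    {"ax":0,"ay":0,"az":0,"dx":0,"dy":0,"dz":0,"grip":1}
  ]
}}

```text
clock: 10.35
tcp_pos: [0.4384, 0.0938, 0.2152]
tool_rot: [[-0.289, 0.957, 0.001], [0.957, 0.289, 0.0], [-0.0, 0.001, -1.0]]
ft_force: [0.6, 0.4, -1.2]
gripper_width: 0.0157
grip_force: 40.0
```

Call:
{"name": "send_rows", "arguments": {
  "plan": [
    {"ax":0,"ay":0,"az":0,"dx":0,"dy":0,"dz":0.05,"grip":1},
    {"ax":0,"ay":0,"az":0,"dx":0,"dy":0,"dz":0.05,"grip":1},
    {"ax":0,"ay":0,"az":0,"dx":0,"dy":0,"dz":0.05,"grip":1},
    {"ax":0,"ay":0,"az":0,"dx":0,"dy":0,"dz":0,"grip":1},
    {"ax":0,"ay":0,"az":0,"dx":0,"dy":0,"dz":0,"grip":1}
  ]
}}

```text
clock: 10.77
tcp_pos: [0.4378, 0.0937, 0.2085]
tool_rot: [[-0.289, 0.957, -0.0], [0.957, 0.289, -0.0], [0.0, -0.0, -1.0]]
ft_force: [-0.5, -0.2, -0.7]
gripper_width: 0.0154
grip_force: 40.0
```

Call:
{"name": "send_rows", "arguments": {
  "plan": [
    {"ax":0,"ay":0,"az":0,"dx":0,"dy":0,"dz":0,"grip":1}
  ]
}}

```text
clock: 10.85
tcp_pos: [0.438, 0.0937, 0.2087]
tool_rot: [[-0.289, 0.957, 0.0], [0.957, 0.289, 0.0], [-0.0, 0.0, -1.0]]
ft_force: [0.2, -0.3, -0.7]
gripper_width: 0.0152
grip_force: 40.0
```

Call:
{"name": "send_rows", "arguments": {
  "plan": [
    {"ax":0,"ay":0,"az":0,"dx":0,"dy":0,"dz":0.04,"grip":1},
    {"ax":0,"ay":0,"az":0,"dx":0,"dy":0,"dz":0.04,"grip":1},
    {"ax":0,"ay":0,"az":0,"dx":0,"dy":0,"dz":0.04,"grip":1},
    {"ax":0,"ay":0,"az":0,"dx":0,"dy":0,"dz":0.04,"grip":1},
    {"ax":0,"ay":0,"az":0,"dx":0,"dy":0,"dz":0.04,"grip":1},
    {"ax":0,"ay":0,"az":0,"dx":0,"dy":0,"dz":0,"grip":1},
    {"ax":0,"ay":0,"az":0,"dx":0,"dy":0,"dz":0,"grip":1}
  ]
}}

```text
clock: 11.43
tcp_pos: [0.4378, 0.0937, 0.2005]
tool_rot: [[-0.289, 0.957, -0.0], [0.957, 0.289, -0.0], [0.0, -0.0, -1.0]]
ft_force: [-0.8, 0.5, -0.5]
gripper_width: 0.0158
grip_force: 40.0
```

Call:
{"name": "send_rows", "arguments": {
  "plan": [
    {"ax":0,"ay":0,"az":0,"dx":0,"dy":0,"dz":0.025,"grip":1},
    {"ax":0,"ay":0,"az":0,"dx":0,"dy":0,"dz":0.025,"grip":1},
    {"ax":0,"ay":0,"az":0,"dx":0,"dy":0,"dz":0,"grip":1},
    {"ax":0,"ay":0,"az":0,"dx":0,"dy":0,"dz":0,"grip":1}
  ]
}}

```text
clock: 11.77
tcp_pos: [0.4379, 0.0937, 0.1986]
tool_rot: [[-0.289, 0.957, -0.0], [0.957, 0.289, -0.0], [0.0, -0.0, -1.0]]
ft_force: [0.3, 0.2, -1.0]
gripper_width: 0.0155
grip_force: 40.0
```

Call:
{"name": "send_rows", "arguments": {
  "plan": [
    {"ax":0,"ay":0,"az":0,"dx":0,"dy":0,"dz":0.025,"grip":1},
    {"ax":0,"ay":0,"az":0,"dx":0,"dy":0,"dz":0.025,"grip":1},
    {"ax":0,"ay":0,"az":0,"dx":0,"dy":0,"dz":0.025,"grip":1},
    {"ax":0,"ay":0,"az":0,"dx":0,"dy":0,"dz":0,"grip":1},
    {"ax":0,"ay":0,"az":0,"dx":0,"dy":0,"dz":0,"grip":1}
  ]
}}

```text
clock: 12.18
tcp_pos: [0.4379, 0.0937, 0.1956]
tool_rot: [[-0.289, 0.957, -0.0], [0.957, 0.289, -0.0], [0.0, -0.0, -1.0]]
ft_force: [-0.2, 0.2, -1.2]
gripper_width: 0.0158
grip_force: 40.0
```

Call:
{"name": "send_rows", "arguments": {
  "plan": [
    {"ax":0,"ay":0,"az":0,"dx":0,"dy":0,"dz":0.025,"grip":1},
    {"ax":0,"ay":0,"az":0,"dx":0,"dy":0,"dz":0.025,"grip":1},
    {"ax":0,"ay":0,"az":0,"dx":0,"dy":0,"dz":0.025,"grip":1},
    {"ax":0,"ay":0,"az":0,"dx":0,"dy":0,"dz":0,"grip":1},
    {"ax":0,"ay":0,"az":0,"dx":0,"dy":0,"dz":0,"grip":1}
  ]
}}

```text
clock: 12.6
tcp_pos: [0.4378, 0.0937, 0.1926]
tool_rot: [[-0.289, 0.957, -0.0], [0.957, 0.289, -0.0], [0.0, -0.0, -1.0]]
ft_force: [-0.4, -0.7, -0.4]
gripper_width: 0.0154
grip_force: 40.0
```

Call:
{"name": "send_rows", "arguments": {
  "plan": [
    {"ax":0,"ay":0,"az":0,"dx":0,"dy":0,"dz":0.025,"grip":1},
    {"ax":0,"ay":0,"az":0,"dx":0,"dy":0,"dz":0.025,"grip":1},
    {"ax":0,"ay":0,"az":0,"dx":0,"dy":0,"dz":0.025,"grip":1},
    {"ax":0,"ay":0,"az":0,"dx":0,"dy":0,"dz":0,"grip":1},
    {"ax":0,"ay":0,"az":0,"dx":0,"dy":0,"dz":0,"grip":1}
  ]
}}

```text
clock: 13.02
tcp_pos: [0.4379, 0.0937, 0.1896]
tool_rot: [[-0.289, 0.957, -0.0], [0.957, 0.289, -0.0], [0.0, -0.0, -1.0]]
ft_force: [-0.2, -0.3, -0.3]
gripper_width: 0.0153
grip_force: 40.0
```

Call:
{"name": "send_rows", "arguments": {
  "plan": [
    {"ax":0,"ay":0,"az":0,"dx":0,"dy":0,"dz":0.025,"grip":1},
    {"ax":0,"ay":0,"az":0,"dx":0,"dy":0,"dz":0.025,"grip":1},
    {"ax":0,"ay":0,"az":0,"dx":0,"dy":0,"dz":0.025,"grip":1},
    {"ax":0,"ay":0,"az":0,"dx":0,"dy":0,"dz":0,"grip":1},
    {"ax":0,"ay":0,"az":0,"dx":0,"dy":0,"dz":0,"grip":1}
  ]
}}

```text
clock: 13.43
tcp_pos: [0.4379, 0.0937, 0.1866]
tool_rot: [[-0.289, 0.957, -0.0], [0.957, 0.289, -0.0], [0.0, -0.0, -1.0]]
ft_force: [0.1, -1.0, -1.3]
gripper_width: 0.016
grip_force: 40.0
```

Call:
{"name": "send_rows", "arguments": {
  "plan": [
    {"ax":0,"ay":0,"az":0,"dx":0,"dy":0,"dz":0.025,"grip":1},
    {"ax":0,"ay":0,"az":0,"dx":0,"dy":0,"dz":0.025,"grip":1},
    {"ax":0,"ay":0,"az":0,"dx":0,"dy":0,"dz":0.025,"grip":1},
    {"ax":0,"ay":0,"az":0,"dx":0,"dy":0,"dz":0,"grip":1},
    {"ax":0,"ay":0,"az":0,"dx":0,"dy":0,"dz":0,"grip":1}
  ]
}}

```text
clock: 13.85
tcp_pos: [0.4378, 0.0937, 0.1836]
tool_rot: [[-0.289, 0.957, -0.0], [0.957, 0.289, -0.0], [0.0, -0.0, -1.0]]
ft_force: [0.4, 0.5, -0.8]
gripper_width: 0.0158
grip_force: 40.0
```

Call:
{"name": "send_rows", "arguments": {
  "plan": [
    {"ax":0,"ay":0,"az":0,"dx":0,"dy":0,"dz":0.025,"grip":1},
    {"ax":0,"ay":0,"az":0,"dx":0,"dy":0,"dz":0.025,"grip":1},
    {"ax":0,"ay":0,"az":0,"dx":0,"dy":0,"dz":0,"grip":1},
    {"ax":0,"ay":0,"az":0,"dx":0,"dy":0,"dz":0,"grip":1}
  ]
}}

```text
clock: 14.18
tcp_pos: [0.4379, 0.0937, 0.1816]
tool_rot: [[-0.289, 0.957, -0.0], [0.957, 0.289, -0.0], [-0.0, -0.0, -1.0]]
ft_force: [-0.7, -0.5, -0.8]
gripper_width: 0.0158
grip_force: 40.0
```

Call:
{"name": "send_rows", "arguments": {
  "plan": [
    {"ax":0,"ay":0,"az":0,"dx":0,"dy":0,"dz":0.025,"grip":1},
    {"ax":0,"ay":0,"az":0,"dx":0,"dy":0,"dz":0.025,"grip":1},
    {"ax":0,"ay":0,"az":0,"dx":0,"dy":0,"dz":0,"grip":1},
    {"ax":0,"ay":0,"az":0,"dx":0,"dy":0,"dz":0,"grip":1}
  ]
}}

```text
clock: 14.52
tcp_pos: [0.4382, 0.0938, 0.1802]
tool_rot: [[-0.289, 0.957, 0.001], [0.957, 0.289, 0.0], [-0.0, 0.001, -1.0]]
ft_force: [-0.4, -0.4, 3.0]
gripper_width: 0.0152
grip_force: 40.0
```

Contact: Fz went up by about 4 N with the foot at z≈0.0395, so the plate is at its lowest setting. I'll raise 1.6 mm, then advance under the loop.

Call:
{"name": "send_rows", "arguments": {
  "plan": [
    {"ax":0,"ay":0,"az":0,"dx":0,"dy":0,"dz":-0.04,"grip":1},
    {"ax":0,"ay":0,"az":0,"dx":0,"dy":0,"dz":0,"grip":1},
    {"ax":0,"ay":0,"az":0,"dx":0,"dy":0.04,"dz":0,"grip":1},
    {"ax":0,"ay":0,"az":0,"dx":0,"dy":0.04,"dz":0,"grip":1},
    {"ax":0,"ay":0,"az":0,"dx":0,"dy":0.03,"dz":0,"grip":1},
    {"ax":0,"ay":0,"az":0,"dx":0,"dy":0,"dz":0,"grip":1},
    {"ax":0,"ay":0,"az":0,"dx":0,"dy":0,"dz":0,"grip":1}
  ]
}}

```text
clock: 15.1
tcp_pos: [0.4422, 0.095, 0.1812]
tool_rot: [[-0.289, 0.957, -0.0], [0.957, 0.289, -0.0], [0.0, -0.0, -1.0]]
ft_force: [-0.2, -0.4, -0.5]
gripper_width: 0.0153
grip_force: 40.0
```

Call:
{"name": "send_rows", "arguments": {
  "plan": [
    {"ax":0,"ay":0,"az":0,"dx":0,"dy":0.03,"dz":0,"grip":1},
    {"ax":0,"ay":0,"az":0,"dx":0,"dy":0.03,"dz":0,"grip":1},
    {"ax":0,"ay":0,"az":0,"dx":0,"dy":0.03,"dz":0,"grip":1},
    {"ax":0,"ay":0,"az":0,"dx":0,"dy":0,"dz":0,"grip":1},
    {"ax":0,"ay":0,"az":0,"dx":0,"dy":0,"dz":0,"grip":1}
  ]
}}

```text
clock: 15.52
tcp_pos: [0.4457, 0.0961, 0.1813]
tool_rot: [[-0.289, 0.957, -0.0], [0.957, 0.289, -0.0], [-0.0, -0.0, -1.0]]
ft_force: [0.2, 0.4, 0.1]
gripper_width: 0.0156
grip_force: 40.0
```

Call:
{"name": "send_rows", "arguments": {
  "plan": [
    {"ax":0,"ay":0,"az":0,"dx":0,"dy":0.03,"dz":0,"grip":1},
    {"ax":0,"ay":0,"az":0,"dx":0,"dy":0.03,"dz":0,"grip":1},
    {"ax":0,"ay":0,"az":0,"dx":0,"dy":0.02,"dz":0,"grip":1},
    {"ax":0,"ay":0,"az":0,"dx":0,"dy":0,"dz":0,"grip":1},
    {"ax":0,"ay":0,"az":0,"dx":0,"dy":0,"dz":0,"grip":1}
  ]
}}

```text
clock: 15.93
tcp_pos: [0.4487, 0.097, 0.1813]
tool_rot: [[-0.289, 0.957, -0.0], [0.957, 0.289, -0.0], [0.0, -0.0, -1.0]]
ft_force: [0.5, -0.3, -1.6]
gripper_width: 0.0155
grip_force: 40.0
```

```bash
python3 -c "
from h import *
go(.452,.0967,.1813,17)"
```

```text
t 15.9333 tcp [0.4487 0.097  0.1813] yaw 16.79 tilt [-0. -0.] units [-0.03   0.077  0.   ] F [ 0.5  -0.26 -1.64] w 0.0155 q [  9.  -5. 122.  -0.  63.  -8.]
az total -0.04
```

Call:
{"name": "send_rows", "arguments": {
  "plan": [
    {"ax":0,"ay":0,"az":0,"dx":0,"dy":0.025,"dz":0,"grip":1},
    {"ax":0,"ay":0,"az":0,"dx":0,"dy":0.025,"dz":0,"grip":1},
    {"ax":0,"ay":0,"az":0,"dx":0,"dy":0,"dz":0,"grip":1},
    {"ax":0,"ay":0,"az":0,"dx":0,"dy":0,"dz":0,"grip":1}
  ]
}}

```text
clock: 16.27
tcp_pos: [0.4506, 0.0975, 0.1813]
tool_rot: [[-0.289, 0.957, -0.0], [0.957, 0.289, -0.0], [-0.0, -0.0, -1.0]]
ft_force: [-0.1, -0.8, -0.6]
gripper_width: 0.0156
grip_force: 40.0
```

Call:
{"name": "send_rows", "arguments": {
  "plan": [
    {"ax":0,"ay":0,"az":0,"dx":0,"dy":0.025,"dz":0,"grip":1},
    {"ax":0,"ay":0,"az":0,"dx":0,"dy":0.025,"dz":0,"grip":1},
    {"ax":0,"ay":0,"az":0,"dx":0,"dy":0,"dz":0,"grip":1},
    {"ax":0,"ay":0,"az":0,"dx":0,"dy":0,"dz":0,"grip":1}
  ]
}}

```text
clock: 16.6
tcp_pos: [0.4525, 0.0981, 0.1813]
tool_rot: [[-0.289, 0.957, -0.0], [0.957, 0.289, -0.0], [-0.0, -0.0, -1.0]]
ft_force: [0.1, -0.6, -1.6]
gripper_width: 0.0158
grip_force: 40.0
```

Call:
{"name": "send_rows", "arguments": {
  "plan": [
    {"ax":0,"ay":0,"az":0,"dx":0,"dy":0.02,"dz":0,"grip":1},
    {"ax":0,"ay":0,"az":0,"dx":0,"dy":0.02,"dz":0,"grip":1},
    {"ax":0,"ay":0,"az":0,"dx":0,"dy":0,"dz":0,"grip":1},
    {"ax":0,"ay":0,"az":0,"dx":0,"dy":0,"dz":0,"grip":1}
  ]
}}

```text
clock: 16.93
tcp_pos: [0.4535, 0.0985, 0.1811]
tool_rot: [[-0.289, 0.957, -0.001], [0.957, 0.289, -0.0], [0.0, -0.001, -1.0]]
ft_force: [-2.3, 0.1, 0.5]
gripper_width: 0.0155
grip_force: 40.0
```

The shaft has touched the loop wire (Fx −2.3 N), so the wire is in the valley. I'll back off 1.5 mm and raise gently.

Call:
{"name": "send_rows", "arguments": {
  "plan": [
    {"ax":0,"ay":0,"az":0,"dx":0,"dy":-0.04,"dz":0,"grip":1},
    {"ax":0,"ay":0,"az":0,"dx":0,"dy":0,"dz":0,"grip":1},
    {"ax":0,"ay":0,"az":0,"dx":0,"dy":0,"dz":-0.03,"grip":1},
    {"ax":0,"ay":0,"az":0,"dx":0,"dy":0,"dz":-0.03,"grip":1},
    {"ax":0,"ay":0,"az":0,"dx":0,"dy":0,"dz":-0.03,"grip":1},
    {"ax":0,"ay":0,"az":0,"dx":0,"dy":0,"dz":-0.03,"grip":1},
    {"ax":0,"ay":0,"az":0,"dx":0,"dy":0,"dz":-0.02,"grip":1},
    {"ax":0,"ay":0,"az":0,"dx":0,"dy":0,"dz":0,"grip":1},
    {"ax":0,"ay":0,"az":0,"dx":0,"dy":0,"dz":0,"grip":1}
  ]
}}

```text
clock: 17.68
tcp_pos: [0.4526, 0.0982, 0.1871]
tool_rot: [[-0.289, 0.957, 0.0], [0.957, 0.289, 0.0], [-0.0, 0.0, -1.0]]
ft_force: [-0.3, -0.1, -1.4]
gripper_width: 0.0156
grip_force: 40.0
```

Call:
{"name": "send_rows", "arguments": {
  "plan": [
    {"ax":0,"ay":0,"az":0,"dx":0,"dy":0,"dz":-0.02,"grip":1},
    {"ax":0,"ay":0,"az":0,"dx":0,"dy":0,"dz":-0.02,"grip":1},
    {"ax":0,"ay":0,"az":0,"dx":0,"dy":0,"dz":0,"grip":1},
    {"ax":0,"ay":0,"az":0,"dx":0,"dy":0,"dz":0,"grip":1}
  ]
}}

```text
clock: 18.02
tcp_pos: [0.4523, 0.0981, 0.188]
tool_rot: [[-0.289, 0.957, -0.001], [0.957, 0.289, -0.0], [0.0, -0.001, -1.0]]
ft_force: [0.5, -0.5, -5.3]
gripper_width: 0.0157
grip_force: 40.0
```

The wire is caught (about 4.5 N). Easing up slowly.

Call:
{"name": "send_rows", "arguments": {
  "plan": [
    {"ax":0,"ay":0,"az":0,"dx":0,"dy":0,"dz":-0.015,"grip":1},
    {"ax":0,"ay":0,"az":0,"dx":0,"dy":0,"dz":-0.015,"grip":1},
    {"ax":0,"ay":0,"az":0,"dx":0,"dy":0,"dz":-0.015,"grip":1},
    {"ax":0,"ay":0,"az":0,"dx":0,"dy":0,"dz":-0.015,"grip":1},
    {"ax":0,"ay":0,"az":0,"dx":0,"dy":0,"dz":0,"grip":1}
  ]
}}

```text
clock: 18.43
tcp_pos: [0.4518, 0.098, 0.1903]
tool_rot: [[-0.289, 0.957, -0.002], [0.957, 0.289, -0.0], [0.0, -0.002, -1.0]]
ft_force: [0.4, -0.4, -8.9]
gripper_width: 0.0157
grip_force: 40.0
```

Call:
{"name": "send_rows", "arguments": {
  "plan": [
    {"ax":0,"ay":0,"az":0,"dx":0,"dy":0,"dz":-0.02,"grip":1},
    {"ax":0,"ay":0,"az":0,"dx":0,"dy":0,"dz":-0.02,"grip":1},
    {"ax":0,"ay":0,"az":0,"dx":0,"dy":0,"dz":-0.02,"grip":1},
    {"ax":0,"ay":0,"az":0,"dx":0,"dy":0,"dz":-0.02,"grip":1},
    {"ax":0,"ay":0,"az":0,"dx":0,"dy":0,"dz":-0.02,"grip":1},
    {"ax":0,"ay":0,"az":0,"dx":0,"dy":0,"dz":-0.02,"grip":1}
  ]
}}

```text
clock: 18.93
tcp_pos: [0.4524, 0.0981, 0.1958]
tool_rot: [[-0.289, 0.957, -0.0], [0.957, 0.289, -0.0], [0.0, -0.0, -1.0]]
ft_force: [0.3, -0.2, -10.1]
gripper_width: 0.0157
grip_force: 40.0
```

Call:
{"name": "send_rows", "arguments": {
  "plan": [
    {"ax":0,"ay":0,"az":0,"dx":0,"dy":0,"dz":-0.02,"grip":1},
    {"ax":0,"ay":0,"az":0,"dx":0,"dy":0,"dz":-0.02,"grip":1},
    {"ax":0,"ay":0,"az":0,"dx":0,"dy":0,"dz":-0.02,"grip":1},
    {"ax":0,"ay":0,"az":0,"dx":0,"dy":0,"dz":-0.02,"grip":1},
    {"ax":0,"ay":0,"az":0,"dx":0,"dy":0,"dz":-0.02,"grip":1},
    {"ax":0,"ay":0,"az":0,"dx":0,"dy":0,"dz":-0.02,"grip":1},
    {"ax":0,"ay":0,"az":0,"dx":0,"dy":0,"dz":-0.02,"grip":1},
    {"ax":0,"ay":0,"az":0,"dx":0,"dy":0,"dz":-0.02,"grip":1},
    {"ax":0,"ay":0,"az":0,"dx":0,"dy":0,"dz":-0.02,"grip":1},
    {"ax":0,"ay":0,"az":0,"dx":0,"dy":0,"dz":-0.02,"grip":1},
    {"ax":0,"ay":0,"az":0,"dx":0,"dy":0,"dz":-0.02,"grip":1},
    {"ax":0,"ay":0,"az":0,"dx":0,"dy":0,"dz":-0.02,"grip":1}
  ]
}}

```text
clock: 19.93
tcp_pos: [0.4525, 0.0981, 0.2054]
tool_rot: [[-0.289, 0.957, 0.0], [0.957, 0.289, 0.0], [-0.0, 0.0, -1.0]]
ft_force: [-0.3, -0.6, -2.8]
gripper_width: 0.0153
grip_force: 40.0
```

Drag is gone, leaving the strainer's weight only. Raising it out of the well.

Call:
{"name": "send_rows", "arguments": {
  "plan": [
    {"ax":0,"ay":0,"az":0,"dx":0,"dy":0,"dz":-0.08,"grip":1},
    {"ax":0,"ay":0,"az":0,"dx":0,"dy":0,"dz":-0.1,"grip":1},
    {"ax":0,"ay":0,"az":0,"dx":0,"dy":0,"dz":-0.1,"grip":1},
    {"ax":0,"ay":0,"az":0,"dx":0,"dy":0,"dz":-0.1,"grip":1},
    {"ax":0,"ay":0,"az":0,"dx":0,"dy":0,"dz":-0.1,"grip":1},
    {"ax":0,"ay":0,"az":0,"dx":0,"dy":0,"dz":-0.1,"grip":1},
    {"ax":0,"ay":0,"az":0,"dx":0,"dy":0,"dz":-0.1,"grip":1},
    {"ax":0,"ay":0,"az":0,"dx":0,"dy":0,"dz":-0.1,"grip":1},
    {"ax":0,"ay":0,"az":0,"dx":0,"dy":0,"dz":-0.1,"grip":1},
    {"ax":0,"ay":0,"az":0,"dx":0,"dy":0,"dz":-0.1,"grip":1},
    {"ax":0,"ay":0,"az":0,"dx":0,"dy":0,"dz":-0.1,"grip":1},
    {"ax":0,"ay":0,"az":0,"dx":0,"dy":0,"dz":-0.08,"grip":1}
  ]
}}

```text
clock: 20.93
tcp_pos: [0.4526, 0.0981, 0.2522]
tool_rot: [[-0.289, 0.957, 0.0], [0.957, 0.289, 0.0], [-0.0, 0.0, -1.0]]
ft_force: [-0.4, 0.8, -3.2]
gripper_width: 0.0156
grip_force: 40.0
```

Call:
{"name": "send_rows", "arguments": {
  "plan": [
    {"ax":0,"ay":0,"az":0,"dx":0,"dy":0,"dz":-0.1,"grip":1},
    {"ax":0,"ay":0,"az":0,"dx":0,"dy":0,"dz":-0.1,"grip":1},
    {"ax":0,"ay":0,"az":0,"dx":0,"dy":0,"dz":-0.12,"grip":1},
    {"ax":0,"ay":0,"az":0,"dx":0,"dy":0,"dz":-0.12,"grip":1},
    {"ax":0,"ay":0,"az":0,"dx":0,"dy":0,"dz":-0.12,"grip":1},
    {"ax":0,"ay":0,"az":0,"dx":0,"dy":0,"dz":-0.12,"grip":1},
    {"ax":0,"ay":0,"az":0,"dx":0,"dy":0,"dz":-0.12,"grip":1},
    {"ax":0,"ay":0,"az":0,"dx":0,"dy":0,"dz":-0.12,"grip":1},
    {"ax":0,"ay":0,"az":0,"dx":0,"dy":0,"dz":-0.12,"grip":1},
    {"ax":0,"ay":0,"az":0,"dx":0,"dy":0,"dz":-0.12,"grip":1},
    {"ax":0,"ay":0,"az":0,"dx":0,"dy":0,"dz":-0.1,"grip":1},
    {"ax":0,"ay":0,"az":0,"dx":0,"dy":0,"dz":-0.05,"grip":1}
  ]
}}

```text
clock: 21.93
tcp_pos: [0.4528, 0.0982, 0.3049]
tool_rot: [[-0.289, 0.957, 0.001], [0.957, 0.289, 0.0], [-0.0, 0.001, -1.0]]
ft_force: [-0.1, -0.2, -3.0]
gripper_width: 0.0157
grip_force: 40.0
```

Call:
{"name": "send_rows", "arguments": {
  "plan": [
    {"ax":0,"ay":0,"az":0,"dx":0,"dy":0,"dz":0,"grip":1},
    {"ax":0,"ay":0,"az":0,"dx":0,"dy":0,"dz":0,"grip":1},
    {"ax":0,"ay":0,"az":0,"dx":0,"dy":0,"dz":0,"grip":1},
    {"ax":0,"ay":0,"az":0,"dx":0,"dy":0,"dz":0,"grip":1}
  ]
}}

```text
clock: 22.27
tcp_pos: [0.4523, 0.0981, 0.3037]
tool_rot: [[-0.289, 0.957, -0.001], [0.957, 0.289, -0.0], [0.0, -0.001, -1.0]]
ft_force: [-0.1, 0.1, -2.7]
gripper_width: 0.0157
grip_force: 40.0
```

Run:
```python
from h import *
s=cam('scene');go(.613,-.125,.30,17)
b=s['image'][60:210,250:400]
cv2.imwrite('pics/c5.png',cv2.resize(b,(600,600),interpolation=2)[...,::-1])
```

```text
t 22.3167 tcp [0.4523 0.0981 0.3037] yaw 16.79 tilt [-0.0007 -0.0001] units [-6.5    2.236  0.091] F [-0.5  -0.64 -3.07] w 0.0156 q [  9. -10. 113.  -0.  77.  -8.]
az total -0.04
```

View pics/c5.png

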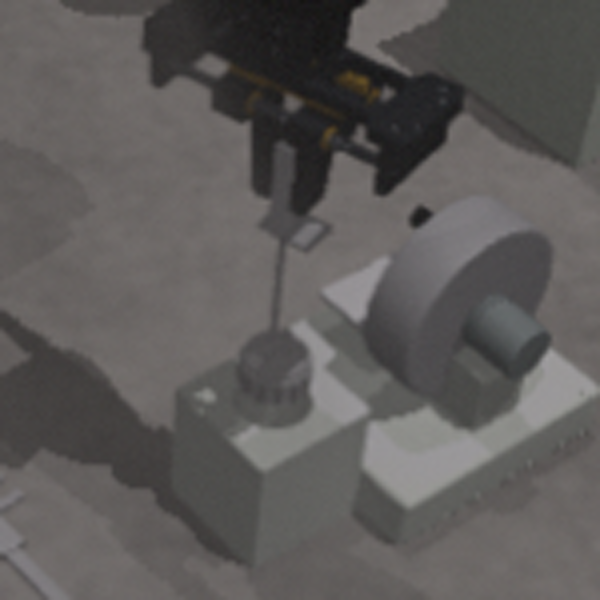

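The strainer hangs upright on the hook above the well's mouth, at about crop (273,380). Carrying it gently to the tray.

Call:
{"name": "send_rows", "arguments": {
  "plan": [
    {"ax":0,"ay":0,"az":0,"dx":-0.1,"dy":0.03,"dz":0,"grip":1},
    {"ax":0,"ay":0,"az":0,"dx":-0.2,"dy":0.07,"dz":0,"grip":1},
    {"ax":0,"ay":0,"az":0,"dx":-0.3,"dy":0.1,"dz":0,"grip":1},
    {"ax":0,"ay":0,"az":0,"dx":-0.3,"dy":0.1,"dz":0,"grip":1},
    {"ax":0,"ay":0,"az":0,"dx":-0.3,"dy":0.1,"dz":0,"grip":1},
    {"ax":0,"ay":0,"az":0,"dx":-0.3,"dy":0.1,"dz":0,"grip":1},
    {"ax":0,"ay":0,"az":0,"dx":-0.3,"dy":0.1,"dz":0,"grip":1},
    {"ax":0,"ay":0,"az":0,"dx":-0.3,"dy":0.1,"dz":0,"grip":1},
    {"ax":0,"ay":0,"az":0,"dx":-0.3,"dy":0.1,"dz":0,"grip":1},
    {"ax":0,"ay":0,"az":0,"dx":-0.3,"dy":0.1,"dz":0,"grip":1},
    {"ax":0,"ay":0,"az":0,"dx":-0.3,"dy":0.1,"dz":0,"grip":1},
    {"ax":0,"ay":0,"az":0,"dx":-0.3,"dy":0.1,"dz":0,"grip":1}
  ]
}}

```text
clock: 23.32
tcp_pos: [0.5335, -0.0167, 0.304]
tool_rot: [[-0.289, 0.957, -0.0], [0.957, 0.289, 0.0], [0.0, -0.0, -1.0]]
ft_force: [-0.1, -0.9, -3.8]
gripper_width: 0.0156
grip_force: 40.0
```

Call:
{"name": "send_rows", "arguments": {
  "plan": [
    {"ax":0,"ay":0,"az":0,"dx":-0.3,"dy":0.1,"dz":0,"grip":1},
    {"ax":0,"ay":0,"az":0,"dx":-0.3,"dy":0.1,"dz":0,"grip":1},
    {"ax":0,"ay":0,"az":0,"dx":-0.3,"dy":0.1,"dz":0,"grip":1},
    {"ax":0,"ay":0,"az":0,"dx":-0.3,"dy":0.1,"dz":0,"grip":1},
    {"ax":0,"ay":0,"az":0,"dx":-0.3,"dy":0.1,"dz":0,"grip":1},
    {"ax":0,"ay":0,"az":0,"dx":-0.3,"dy":0.1,"dz":0,"grip":1},
    {"ax":0,"ay":0,"az":0,"dx":-0.3,"dy":0.1,"dz":0,"grip":1},
    {"ax":0,"ay":0,"az":0,"dx":-0.3,"dy":0.1,"dz":0,"grip":1},
    {"ax":0,"ay":0,"az":0,"dx":-0.3,"dy":0.1,"dz":0,"grip":1},
    {"ax":0,"ay":0,"az":0,"dx":-0.25,"dy":0.1,"dz":0,"grip":1},
    {"ax":0,"ay":0,"az":0,"dx":-0.15,"dy":0.07,"dz":0,"grip":1},
    {"ax":0,"ay":0,"az":0,"dx":-0.1,"dy":0.03,"dz":0,"grip":1}
  ]
}}

```text
clock: 24.32
tcp_pos: [0.6126, -0.1262, 0.3039]
tool_rot: [[-0.288, 0.958, -0.0], [0.958, 0.288, 0.0], [0.0, -0.0, -1.0]]
ft_force: [0.2, 0.5, -3.1]
gripper_width: 0.0153
grip_force: 40.0
```

Call:
{"name": "send_rows", "arguments": {
  "plan": [
    {"ax":0,"ay":0,"az":0,"dx":0,"dy":0,"dz":0.05,"grip":1},
    {"ax":0,"ay":0,"az":0,"dx":0,"dy":0,"dz":0.1,"grip":1},
    {"ax":0,"ay":0,"az":0,"dx":0,"dy":0,"dz":0.15,"grip":1},
    {"ax":0,"ay":0,"az":0,"dx":0,"dy":0,"dz":0.15,"grip":1},
    {"ax":0,"ay":0,"az":0,"dx":0,"dy":0,"dz":0.15,"grip":1},
    {"ax":0,"ay":0,"az":0,"dx":0,"dy":0,"dz":0.15,"grip":1},
    {"ax":0,"ay":0,"az":0,"dx":0,"dy":0,"dz":0.15,"grip":1},
    {"ax":0,"ay":0,"az":0,"dx":0,"dy":0,"dz":0.1,"grip":1},
    {"ax":0,"ay":0,"az":0,"dx":0,"dy":0,"dz":0.05,"grip":1},
    {"ax":0,"ay":0,"az":0,"dx":0,"dy":0,"dz":0,"grip":1},
    {"ax":0,"ay":0,"az":0,"dx":0,"dy":0,"dz":0,"grip":1}
  ]
}}

```text
clock: 25.23
tcp_pos: [0.6119, -0.1254, 0.2621]
tool_rot: [[-0.289, 0.957, 0.0], [0.957, 0.289, 0.0], [0.0, 0.0, -1.0]]
ft_force: [-0.4, -0.6, -3.2]
gripper_width: 0.0158
grip_force: 40.0
```

Run:
```python
from h import *
s=cam('scene');go(.613,-.125,.19,17)
b=s['image'][150:310,210:370]
cv2.imwrite('pics/c6.png',cv2.resize(b,(600,600),interpolation=2)[...,::-1])
```

```text
t 25.2833 tcp [ 0.6121 -0.1255  0.2624] yaw 16.79 tilt [ 0.0005 -0.0002] units [0.005 0.025 1.811] F [-0.28  1.   -2.7 ] w 0.0155 q [-14.   9.  98.  -0.  73. -31.]
az total -0.04
```

View pics/c6.png

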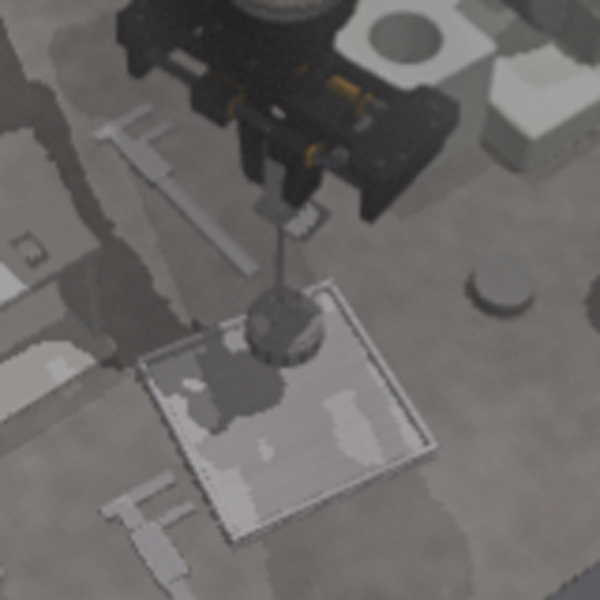

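The strainer hangs over the tray at crop (285,325), about 80 mm up. Contact is expected at TCP z≈0.180.

Call:
{"name": "send_rows", "arguments": {
  "plan": [
    {"ax":0,"ay":0,"az":0,"dx":0,"dy":0,"dz":0.1,"grip":1},
    {"ax":0,"ay":0,"az":0,"dx":0,"dy":0,"dz":0.2,"grip":1},
    {"ax":0,"ay":0,"az":0,"dx":0,"dy":0,"dz":0.2,"grip":1},
    {"ax":0,"ay":0,"az":0,"dx":0,"dy":0,"dz":0.2,"grip":1},
    {"ax":0,"ay":0,"az":0,"dx":0,"dy":0,"dz":0.2,"grip":1},
    {"ax":0,"ay":0,"az":0,"dx":0,"dy":0,"dz":0.2,"grip":1},
    {"ax":0,"ay":0,"az":0,"dx":0,"dy":0,"dz":0.2,"grip":1},
    {"ax":0,"ay":0,"az":0,"dx":0,"dy":0,"dz":0.2,"grip":1},
    {"ax":0,"ay":0,"az":0,"dx":0,"dy":0,"dz":0.15,"grip":1},
    {"ax":0,"ay":0,"az":0,"dx":0,"dy":0,"dz":0.1,"grip":1},
    {"ax":0,"ay":0,"az":0,"dx":0,"dy":0,"dz":0.05,"grip":1},
    {"ax":0,"ay":0,"az":0,"dx":0,"dy":0,"dz":0,"grip":1}
  ]
}}

```text
clock: 26.28
tcp_pos: [0.6116, -0.1253, 0.1895]
tool_rot: [[-0.289, 0.957, -0.001], [0.957, 0.289, 0.0], [0.0, -0.001, -1.0]]
ft_force: [0.1, -0.1, -3.2]
gripper_width: 0.0156
grip_force: 40.0
```

Call:
{"name": "send_rows", "arguments": {
  "plan": [
    {"ax":0,"ay":0,"az":0,"dx":0,"dy":0,"dz":0.02,"grip":1},
    {"ax":0,"ay":0,"az":0,"dx":0,"dy":0,"dz":0.02,"grip":1},
    {"ax":0,"ay":0,"az":0,"dx":0,"dy":0,"dz":0.02,"grip":1},
    {"ax":0,"ay":0,"az":0,"dx":0,"dy":0,"dz":0.02,"grip":1},
    {"ax":0,"ay":0,"az":0,"dx":0,"dy":0,"dz":0,"grip":1},
    {"ax":0,"ay":0,"az":0,"dx":0,"dy":0,"dz":0,"grip":1}
  ]
}}

```text
clock: 26.78
tcp_pos: [0.6119, -0.1254, 0.187]
tool_rot: [[-0.289, 0.957, 0.0], [0.957, 0.289, -0.0], [-0.0, 0.0, -1.0]]
ft_force: [0.1, 0.4, -3.0]
gripper_width: 0.0154
grip_force: 40.0
```

Still hanging; about 6–7 mm to go, slowly.

Call:
{"name": "send_rows", "arguments": {
  "plan": [
    {"ax":0,"ay":0,"az":0,"dx":0,"dy":0,"dz":0.02,"grip":1},
    {"ax":0,"ay":0,"az":0,"dx":0,"dy":0,"dz":0.02,"grip":1},
    {"ax":0,"ay":0,"az":0,"dx":0,"dy":0,"dz":0.02,"grip":1},
    {"ax":0,"ay":0,"az":0,"dx":0,"dy":0,"dz":0.02,"grip":1},
    {"ax":0,"ay":0,"az":0,"dx":0,"dy":0,"dz":0.02,"grip":1},
    {"ax":0,"ay":0,"az":0,"dx":0,"dy":0,"dz":0.02,"grip":1},
    {"ax":0,"ay":0,"az":0,"dx":0,"dy":0,"dz":0.02,"grip":1},
    {"ax":0,"ay":0,"az":0,"dx":0,"dy":0,"dz":0.02,"grip":1},
    {"ax":0,"ay":0,"az":0,"dx":0,"dy":0,"dz":0,"grip":1},
    {"ax":0,"ay":0,"az":0,"dx":0,"dy":0,"dz":0,"grip":1}
  ]
}}

```text
clock: 27.62
tcp_pos: [0.612, -0.1254, 0.1807]
tool_rot: [[-0.289, 0.957, 0.0], [0.957, 0.289, -0.0], [-0.0, 0.0, -1.0]]
ft_force: [-0.1, 0.3, -2.0]
gripper_width: 0.0159
grip_force: 40.0
```

Call:
{"name": "send_rows", "arguments": {
  "plan": [
    {"ax":0,"ay":0,"az":0,"dx":0,"dy":0,"dz":0.02,"grip":1},
    {"ax":0,"ay":0,"az":0,"dx":0,"dy":0,"dz":0.02,"grip":1},
    {"ax":0,"ay":0,"az":0,"dx":0,"dy":0,"dz":0,"grip":1},
    {"ax":0,"ay":0,"az":0,"dx":0,"dy":0,"dz":0,"grip":1},
    {"ax":0,"ay":0,"az":0,"dx":0,"dy":0,"dz":0,"grip":1}
  ]
}}

```text
clock: 28.03
tcp_pos: [0.612, -0.1254, 0.1791]
tool_rot: [[-0.289, 0.957, 0.0], [0.957, 0.289, -0.0], [-0.0, 0.0, -1.0]]
ft_force: [-0.2, 0.1, -1.0]
gripper_width: 0.0158
grip_force: 40.0
```

The strainer stands (load off the hook). Lowering the lip below the wire, then backing out.

Call:
{"name": "send_rows", "arguments": {
  "plan": [
    {"ax":0,"ay":0,"az":0,"dx":0,"dy":0,"dz":0.03,"grip":1},
    {"ax":0,"ay":0,"az":0,"dx":0,"dy":0,"dz":0.03,"grip":1},
    {"ax":0,"ay":0,"az":0,"dx":0,"dy":0,"dz":0.03,"grip":1},
    {"ax":0,"ay":0,"az":0,"dx":0,"dy":0,"dz":0.025,"grip":1},
    {"ax":0,"ay":0,"az":0,"dx":0,"dy":0,"dz":0,"grip":1},
    {"ax":0,"ay":0,"az":0,"dx":0,"dy":0,"dz":0,"grip":1},
    {"ax":0,"ay":0,"az":0,"dx":0,"dy":0,"dz":0,"grip":1}
  ]
}}

```text
clock: 28.62
tcp_pos: [0.6119, -0.1254, 0.1743]
tool_rot: [[-0.289, 0.957, 0.0], [0.957, 0.289, -0.0], [-0.0, 0.0, -1.0]]
ft_force: [-0.3, -0.3, -0.8]
gripper_width: 0.0157
grip_force: 40.0
```

Call:
{"name": "send_rows", "arguments": {
  "plan": [
    {"ax":0,"ay":0,"az":0,"dx":0,"dy":-0.03,"dz":0,"grip":1},
    {"ax":0,"ay":0,"az":0,"dx":0,"dy":-0.03,"dz":0,"grip":1},
    {"ax":0,"ay":0,"az":0,"dx":0,"dy":-0.03,"dz":0,"grip":1},
    {"ax":0,"ay":0,"az":0,"dx":0,"dy":-0.03,"dz":0,"grip":1},
    {"ax":0,"ay":0,"az":0,"dx":0,"dy":0,"dz":0,"grip":1}
  ]
}}

```text
clock: 29.03
tcp_pos: [0.607, -0.1269, 0.1743]
tool_rot: [[-0.289, 0.957, -0.0], [0.957, 0.289, -0.0], [-0.0, -0.0, -1.0]]
ft_force: [0.2, -0.6, -1.5]
gripper_width: 0.0155
grip_force: 40.0
```

Call:
{"name": "send_rows", "arguments": {
  "plan": [
    {"ax":0,"ay":0,"az":0,"dx":0,"dy":-0.04,"dz":0,"grip":1},
    {"ax":0,"ay":0,"az":0,"dx":0,"dy":-0.05,"dz":0,"grip":1},
    {"ax":0,"ay":0,"az":0,"dx":0,"dy":-0.05,"dz":0,"grip":1},
    {"ax":0,"ay":0,"az":0,"dx":0,"dy":-0.05,"dz":0,"grip":1},
    {"ax":0,"ay":0,"az":0,"dx":0,"dy":-0.05,"dz":0,"grip":1},
    {"ax":0,"ay":0,"az":0,"dx":0,"dy":-0.05,"dz":0,"grip":1},
    {"ax":0,"ay":0,"az":0,"dx":0,"dy":-0.05,"dz":0,"grip":1},
    {"ax":0,"ay":0,"az":0,"dx":0,"dy":-0.04,"dz":0,"grip":1},
    {"ax":0,"ay":0,"az":0,"dx":0,"dy":0,"dz":0,"grip":1}
  ]
}}

```text
clock: 29.78
tcp_pos: [0.5923, -0.1313, 0.1743]
tool_rot: [[-0.289, 0.957, -0.0], [0.957, 0.289, 0.0], [0.0, -0.0, -1.0]]
ft_force: [1.6, -0.0, -1.4]
gripper_width: 0.0159
grip_force: 40.0
```

Run:
```python
from h import *
s=cam('scene');go(.613,-.125,.19,17)
b=s['image'][200:310,230:340]
cv2.imwrite('pics/c7.png',cv2.convertScaleAbs(cv2.resize(b,(600,600),interpolation=2)[...,::-1],alpha=1.4))
p=proj(s,(.6177,-.1237,.044));print((p[0]-230)*600/110,(p[1]-200)*600/110)
```

```text
t 29.8333 tcp [ 0.5925 -0.1312  0.1743] yaw 16.78 tilt [-0.  0.] units [ 0.001  0.536 -0.392] F [ 0.93 -0.85 -0.7 ] w 0.0154 q [-15.  11. 105.   0.  64. -32.]
az total -0.04
304.444504954461 266.05189971712105
```

View pics/c7.png

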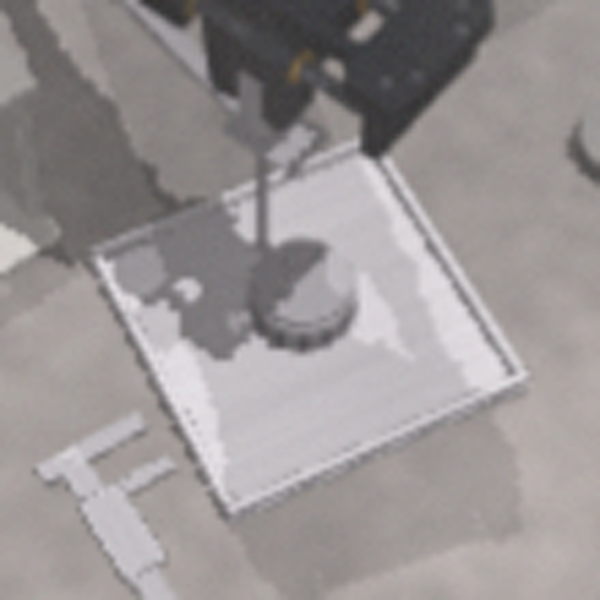

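The strainer's plate is centred at about (303,287), where it was set down, so it wasn't dragged. It stands upright inside the tray, and the hook's shaft at (262,245) is outside the loop. Raising the hook clear.

Call:
{"name": "send_rows", "arguments": {
  "plan": [
    {"ax":0,"ay":0,"az":0,"dx":0,"dy":0,"dz":-0.05,"grip":1},
    {"ax":0,"ay":0,"az":0,"dx":0,"dy":0,"dz":-0.05,"grip":1},
    {"ax":0,"ay":0,"az":0,"dx":0,"dy":0,"dz":-0.05,"grip":1},
    {"ax":0,"ay":0,"az":0,"dx":0,"dy":0,"dz":-0.1,"grip":1},
    {"ax":0,"ay":0,"az":0,"dx":0,"dy":0,"dz":0,"grip":1}
  ]
}}

```text
clock: 30.25
tcp_pos: [0.5934, -0.1313, 0.1855]
tool_rot: [[-0.289, 0.957, 0.002], [0.957, 0.289, -0.0], [-0.001, 0.001, -1.0]]
ft_force: [0.3, 0.5, -1.0]
gripper_width: 0.0157
grip_force: 40.0
```

Call:
{"name": "send_rows", "arguments": {
  "plan": [
    {"ax":0,"ay":0,"az":0,"dx":0,"dy":0,"dz":-0.2,"grip":1},
    {"ax":0,"ay":0,"az":0,"dx":0,"dy":0,"dz":-0.3,"grip":1},
    {"ax":0,"ay":0,"az":0,"dx":0,"dy":0,"dz":-0.4,"grip":1},
    {"ax":0,"ay":0,"az":0,"dx":0,"dy":0,"dz":-0.4,"grip":1},
    {"ax":0,"ay":0,"az":0,"dx":0,"dy":0,"dz":-0.4,"grip":1},
    {"ax":0,"ay":0,"az":0,"dx":0,"dy":0,"dz":-0.4,"grip":1},
    {"ax":0,"ay":0,"az":0,"dx":0,"dy":0,"dz":-0.4,"grip":1},
    {"ax":0,"ay":0,"az":0,"dx":0,"dy":0,"dz":-0.3,"grip":1},
    {"ax":0,"ay":0,"az":0,"dx":0,"dy":0,"dz":-0.1,"grip":1},
    {"ax":0,"ay":0,"az":0.6,"dx":0,"dy":0,"dz":0,"grip":1},
    {"ax":0,"ay":0,"az":0.6,"dx":0,"dy":0,"dz":0,"grip":1},
    {"ax":0,"ay":0,"az":0.6,"dx":0,"dy":0,"dz":0,"grip":1}
  ]
}}

```text
clock: 31.25
tcp_pos: [0.5925, -0.1311, 0.3003]
tool_rot: [[-0.11, 0.994, -0.0], [0.994, 0.11, 0.0], [0.0, -0.0, -1.0]]
ft_force: [0.2, 0.3, -1.4]
gripper_width: 0.0155
grip_force: 40.0
```

Call:
{"name": "send_rows", "arguments": {
  "plan": [
    {"ax":0,"ay":0,"az":0.6,"dx":0,"dy":0,"dz":0,"grip":1},
    {"ax":0,"ay":0,"az":0,"dx":0,"dy":0,"dz":0,"grip":1},
    {"ax":0,"ay":0,"az":0,"dx":0,"dy":0,"dz":0,"grip":1}
  ]
}}

```text
clock: 31.5
tcp_pos: [0.5925, -0.1311, 0.3]
tool_rot: [[-0.055, 0.999, -0.001], [0.999, 0.055, 0.0], [0.0, -0.001, -1.0]]
ft_force: [0.2, 0.7, -1.3]
gripper_width: 0.0152
grip_force: 40.0
```

Run:
```python
from h import *
go(.4762,-.2391,.305,3.04)
```

```text
t 31.5 tcp [ 0.5925 -0.1311  0.3   ] yaw 3.13 tilt [-0.0007  0.0002] units [-2.537 -3.05  -0.124] F [ 0.19  0.72 -1.33] w 0.0152 q [-15.   6.  97.  -0.  76. -18.]
az total 0.02
```

Call:
{"name": "send_rows", "arguments": {
  "plan": [
    {"ax":0,"ay":0,"az":0.02,"dx":-0.23,"dy":-0.28,"dz":0,"grip":1},
    {"ax":0,"ay":0,"az":0,"dx":-0.25,"dy":-0.3,"dz":0,"grip":1},
    {"ax":0,"ay":0,"az":0,"dx":-0.25,"dy":-0.3,"dz":0,"grip":1},
    {"ax":0,"ay":0,"az":0,"dx":-0.25,"dy":-0.3,"dz":0,"grip":1},
    {"ax":0,"ay":0,"az":0,"dx":-0.25,"dy":-0.3,"dz":0,"grip":1},
    {"ax":0,"ay":0,"az":0,"dx":-0.25,"dy":-0.3,"dz":0,"grip":1},
    {"ax":0,"ay":0,"az":0,"dx":-0.25,"dy":-0.3,"dz":0,"grip":1},
    {"ax":0,"ay":0,"az":0,"dx":-0.25,"dy":-0.3,"dz":0,"grip":1},
    {"ax":0,"ay":0,"az":0,"dx":-0.25,"dy":-0.3,"dz":0,"grip":1},
    {"ax":0,"ay":0,"az":0,"dx":-0.2,"dy":-0.25,"dz":0,"grip":1},
    {"ax":0,"ay":0,"az":0,"dx":-0.107,"dy":-0.12,"dz":0,"grip":1},
    {"ax":0,"ay":0,"az":0,"dx":0,"dy":0,"dz":0,"grip":1}
  ]
}}

```text
clock: 32.5
tcp_pos: [0.4747, -0.24, 0.3005]
tool_rot: [[-0.049, 0.999, 0.0], [0.999, 0.049, -0.0], [-0.0, 0.0, -1.0]]
ft_force: [0.3, -0.5, -1.6]
gripper_width: 0.0159
grip_force: 40.0
```

Call:
{"name": "send_rows", "arguments": {
  "plan": [
    {"ax":0,"ay":0,"az":0,"dx":0,"dy":0,"dz":0.1,"grip":1},
    {"ax":0,"ay":0,"az":0,"dx":0,"dy":0,"dz":0.2,"grip":1},
    {"ax":0,"ay":0,"az":0,"dx":0,"dy":0,"dz":0.1,"grip":1},
    {"ax":0,"ay":0,"az":0,"dx":0,"dy":0,"dz":0,"grip":1},
    {"ax":0,"ay":0,"az":0,"dx":0,"dy":0,"dz":0,"grip":1},
    {"ax":0,"ay":0,"az":0,"dx":0,"dy":0,"dz":0,"grip":1},
    {"ax":0,"ay":0,"az":0,"dx":0,"dy":0,"dz":0,"grip":1}
  ]
}}

```text
clock: 33.08
tcp_pos: [0.4764, -0.2386, 0.2844]
tool_rot: [[-0.052, 0.999, 0.0], [0.999, 0.052, -0.0], [-0.0, 0.0, -1.0]]
ft_force: [-0.1, 0.3, -0.8]
gripper_width: 0.0154
grip_force: 40.0
```

Run:
```python
from h import *
go(.4762,-.2391,.161,3.04)
```

```text
t 33.0833 tcp [ 0.4764 -0.2386  0.2844] yaw 2.95 tilt [ 0.0002 -0.0001] units [-0.012 -0.005  3.086] F [-0.11  0.3  -0.85] w 0.0154 q [-29.  -1. 107.  -0.  74. -32.]
az total -0.02
```

Call:
{"name": "send_rows", "arguments": {
  "plan": [
    {"ax":0,"ay":0,"az":0,"dx":-0.012,"dy":0,"dz":0.1,"grip":1},
    {"ax":0,"ay":0,"az":0,"dx":0,"dy":0,"dz":0.15,"grip":1},
    {"ax":0,"ay":0,"az":0,"dx":0,"dy":0,"dz":0.15,"grip":1},
    {"ax":0,"ay":0,"az":0,"dx":0,"dy":0,"dz":0.15,"grip":1},
    {"ax":0,"ay":0,"az":0,"dx":0,"dy":0,"dz":0.15,"grip":1},
    {"ax":0,"ay":0,"az":0,"dx":0,"dy":0,"dz":0.1,"grip":1},
    {"ax":0,"ay":0,"az":0,"dx":0,"dy":0,"dz":0,"grip":1}
  ]
}}

```text
clock: 33.67
tcp_pos: [0.4753, -0.2389, 0.2506]
tool_rot: [[-0.051, 0.999, -0.002], [0.999, 0.051, 0.001], [0.001, -0.002, -1.0]]
ft_force: [0.3, -0.3, -1.4]
gripper_width: 0.0157
grip_force: 40.0
```

Call:
{"name": "send_rows", "arguments": {
  "plan": [
    {"ax":0,"ay":0,"az":0,"dx":0,"dy":0,"dz":0.2,"grip":1},
    {"ax":0,"ay":0,"az":0,"dx":0,"dy":0,"dz":0.25,"grip":1},
    {"ax":0,"ay":0,"az":0,"dx":0,"dy":0,"dz":0.25,"grip":1},
    {"ax":0,"ay":0,"az":0,"dx":0,"dy":0,"dz":0.25,"grip":1},
    {"ax":0,"ay":0,"az":0,"dx":0,"dy":0,"dz":0.25,"grip":1},
    {"ax":0,"ay":0,"az":0,"dx":0,"dy":0,"dz":0.25,"grip":1},
    {"ax":0,"ay":0,"az":0,"dx":0,"dy":0,"dz":0.25,"grip":1},
    {"ax":0,"ay":0,"az":0,"dx":0,"dy":0,"dz":0.25,"grip":1},
    {"ax":0,"ay":0,"az":0,"dx":0,"dy":0,"dz":0.15,"grip":1},
    {"ax":0,"ay":0,"az":0,"dx":0,"dy":0,"dz":0,"grip":1},
    {"ax":0,"ay":0,"az":0,"dx":0,"dy":0,"dz":0,"grip":1}
  ]
}}

```text
clock: 34.58
tcp_pos: [0.4759, -0.2391, 0.1678]
tool_rot: [[-0.051, 0.999, -0.001], [0.999, 0.051, 0.0], [0.0, -0.001, -1.0]]
ft_force: [-0.7, 0.5, -0.3]
gripper_width: 0.0157
grip_force: 40.0
```

Run:
```python
from h import *
go(.4762,-.2391,.161,3.04)
```

```text
t 34.5833 tcp [ 0.4759 -0.2391  0.1678] yaw 2.92 tilt [-0.0008  0.0004] units [0.001 0.008 0.171] F [-0.66  0.49 -0.29] w 0.0157 q [-29.   4. 114.  -0.  62. -32.]
az total -0.02
```

Call:
{"name": "send_rows", "arguments": {
  "plan": [
    {"ax":0,"ay":0,"az":0,"dx":0,"dy":0,"dz":0.05,"grip":1},
    {"ax":0,"ay":0,"az":0,"dx":0,"dy":0,"dz":0.05,"grip":1},
    {"ax":0,"ay":0,"az":0,"dx":0,"dy":0,"dz":0.04,"grip":1},
    {"ax":0,"ay":0,"az":0,"dx":0,"dy":0,"dz":0.02,"grip":1},
    {"ax":0,"ay":0,"az":0,"dx":0,"dy":0,"dz":0.005,"grip":1},
    {"ax":0,"ay":0,"az":0,"dx":0,"dy":0,"dz":0,"grip":1},
    {"ax":0,"ay":0,"az":0,"dx":0,"dy":0,"dz":0,"grip":1}
  ]
}}

```text
clock: 35.17
tcp_pos: [0.4761, -0.2393, 0.1619]
tool_rot: [[-0.051, 0.999, 0.0], [0.999, 0.051, -0.0], [-0.0, 0.0, -1.0]]
ft_force: [0.3, 0.2, -0.7]
gripper_width: 0.0157
grip_force: 40.0
```

Call:
{"name": "send_rows", "arguments": {
  "plan": [
    {"ax":0,"ay":0,"az":0,"dx":0,"dy":0,"dz":0.02,"grip":1},
    {"ax":0,"ay":0,"az":0,"dx":0,"dy":0,"dz":0,"grip":1},
    {"ax":0,"ay":0,"az":0,"dx":0,"dy":0,"dz":0,"grip":1}
  ]
}}

```text
clock: 35.42
tcp_pos: [0.4761, -0.2393, 0.161]
tool_rot: [[-0.051, 0.999, 0.0], [0.999, 0.051, -0.0], [-0.0, 0.0, -1.0]]
ft_force: [0.1, 0.1, -1.4]
gripper_width: 0.0155
grip_force: 40.0
```

Call:
{"name": "send_rows", "arguments": {
  "plan": [
    {"ax":0,"ay":0,"az":0,"dx":0,"dy":0,"dz":0,"grip":0.8},
    {"ax":0,"ay":0,"az":0,"dx":0,"dy":0,"dz":0,"grip":0.75},
    {"ax":0,"ay":0,"az":0,"dx":0,"dy":0,"dz":0,"grip":0.6},
    {"ax":0,"ay":0,"az":0,"dx":0,"dy":0,"dz":0,"grip":0.4},
    {"ax":0,"ay":0,"az":0,"dx":0,"dy":0,"dz":0,"grip":0.4},
    {"ax":0,"ay":0,"az":0,"dx":0,"dy":0,"dz":0,"grip":0.4},
    {"ax":0,"ay":0,"az":0,"dx":0,"dy":0,"dz":0,"grip":0.4}
  ]
}}

```text
clock: 36.0
tcp_pos: [0.4761, -0.2392, 0.1609]
tool_rot: [[-0.051, 0.999, 0.0], [0.999, 0.051, -0.0], [-0.0, 0.0, -1.0]]
ft_force: [0.3, -0.2, 0.0]
gripper_width: 0.0521
grip_force: 0.0
```

Call:
{"name": "send_rows", "arguments": {
  "plan": [
    {"ax":0,"ay":0,"az":0,"dx":0,"dy":0,"dz":-0.1,"grip":0.4},
    {"ax":0,"ay":0,"az":0,"dx":0,"dy":0,"dz":-0.3,"grip":0.4},
    {"ax":0,"ay":0,"az":0,"dx":0,"dy":0,"dz":-0.4,"grip":0.4},
    {"ax":0,"ay":0,"az":0,"dx":0,"dy":0,"dz":-0.4,"grip":0.4},
    {"ax":0,"ay":0,"az":0,"dx":0,"dy":0,"dz":-0.4,"grip":0.4},
    {"ax":0,"ay":0,"az":0,"dx":0,"dy":0,"dz":-0.4,"grip":0.4},
    {"ax":0,"ay":0,"az":0,"dx":0,"dy":0,"dz":-0.4,"grip":0.4},
    {"ax":0,"ay":0,"az":0,"dx":0.5,"dy":-0.5,"dz":-0.3,"grip":0.4},
    {"ax":0,"ay":0,"az":0,"dx":0.8,"dy":-0.5,"dz":0,"grip":0.4},
    {"ax":0,"ay":0,"az":0,"dx":0.8,"dy":-0.2,"dz":0,"grip":0.4},
    {"ax":0,"ay":0,"az":0,"dx":0.8,"dy":0,"dz":0,"grip":0.4},
    {"ax":0,"ay":0,"az":0,"dx":0.5,"dy":0,"dz":0,"grip":0.4}
  ]
}}

```text
clock: 37.0
tcp_pos: [0.4204, -0.1039, 0.2704]
tool_rot: [[-0.051, 0.999, 0.002], [0.999, 0.051, 0.0], [0.0, 0.002, -1.0]]
ft_force: [0.1, -0.2, 0.4]
gripper_width: 0.0528
grip_force: 0.0
```

Call:
{"name": "send_rows", "arguments": {
  "plan": [
    {"ax":0,"ay":0,"az":0,"dx":0.5,"dy":0,"dz":0,"grip":0.4},
    {"ax":0,"ay":0,"az":0,"dx":0.5,"dy":0,"dz":0,"grip":0.4},
    {"ax":0,"ay":0,"az":0,"dx":0.5,"dy":0,"dz":0,"grip":0.4},
    {"ax":0,"ay":0,"az":0,"dx":0,"dy":0,"dz":0,"grip":0.4},
    {"ax":0,"ay":0,"az":0,"dx":0,"dy":0,"dz":0,"grip":0.4}
  ]
}}

```text
clock: 37.42
tcp_pos: [0.4184, -0.0455, 0.27]
tool_rot: [[-0.053, 0.999, 0.002], [0.999, 0.053, -0.001], [-0.001, 0.002, -1.0]]
ft_force: [0.4, 0.2, -0.1]
gripper_width: 0.0527
grip_force: 0.0
```

Run:
```python
from h import *
go(.4762,-.2391,.161,3.04)
s=cam('scene')
b=s['image'][170:320,150:350]
cv2.imwrite('pics/c8.png',cv2.convertScaleAbs(cv2.resize(b,(800,600),interpolation=2)[...,::-1],alpha=1.3))
p=proj(s,(.4762,-.2387,.189));print((p[0]-150)*4,(p[1]-170)*4)
```

```text
t 37.4167 tcp [ 0.4184 -0.0455  0.27  ] yaw 3.06 tilt [ 0.0016 -0.0007] units [-4.907  1.181  2.731] F [ 0.41  0.24 -0.06] w 0.0527 q [-10. -14. 120.  -0.  74. -13.]
az total 0.0
254.7877478699304 112.82105007272276
```

View pics/c8.png

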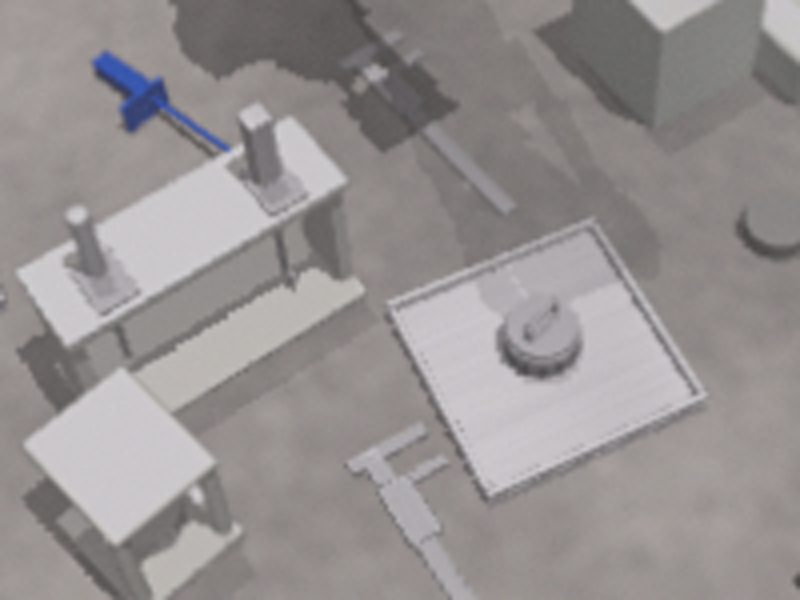

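The strainer stands upright inside the tray at (540,335). The hook hangs upright in its own slot, with its handle top at (255,112), matching the predicted position. Handing in.

```bash
python3 -c "
from h import *
print(r.close_job())"
```

```text
the job is handed in; nothing more can be done
None
```

I handed the job in at about 37 s of the 72 s allowed: the strainer stands upright on the drip tray, the hook is back in its own slot, and the forces I read stayed well under the limits; no verdict came back.

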